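# Fit the coarse sieve in the oat mill and hold its lid on pulse

### The arm

A 6-joint arm with a two-finger parallel gripper is mounted at the origin on the work surface. World frame = base frame: x ahead of the robot, y to its left, z up, the work surface at z = 0. Lengths are in m, angles in degrees, forces in N, time in s.
With the tool pointing down it reaches from about 0.25 to 0.725 m from the base axis. Payload 4 kg.
Tool frame: the origin (TCP) lies on the centre line of the jaws, within the pads' length; the fingertips stand 25 mm ahead of it and the grasp point (between the pads) lies 6 mm ahead of it; x points along the fingers, y is the direction in which the jaws open and shut, and the axes are right-handed (so a half turn about x gives the same grasp; the last joint's range is limited). The gripper opens to 85 mm and grips with 20 to 120 N. Pads are 22 mm wide; open, the fingers measure 114 mm over their backs; the gripper's body (76 mm by 85 mm) begins 54 mm behind the grasp point. The pads swing forward as they close: fully open they stand 13 mm farther back than shut.
Start: joints at [-70.875, 13.785, 0.286, 76.501, 0, 90], TCP at [0.164, -0.472, 0.234] pointing down, gripper open.
Joint ranges: [-155.79, 155.79], [-60.16, 107.12], [-62.33, 73.08], [-114, 123.19], [-81.49, 82.49], [-180, 180]. Speed limits (degrees/s): [159.86, 159.86, 180, 180, 180, 180].

### API

Orientations are given as a 3x3 rotation matrix whose columns are the frame's x, y, z axes.
In Python, from rig import * gives the robot as it stands.
- The arm moves only by the shell command python3 -m jog 'ROWS' [FORCE]. ROWS is JSON, a list of rows, each a list of 5 numbers: the closure, from 0 (fully open) to 1 (shut), then the shift along the tool's x, y, z in cm, then the turn about the tool's x in rad. A call has 1 to 8 rows; each row shifts and turns the commanded pose from where the row before left it, along the tool's axes as they then stand; what a row does not reach is not made up. A row lasts 1/8 s, in which the tool goes at most 62.5 mm and 10.7 degrees, less where a joint would pass 70% of its speed; a pose out of reach is approached as far as the arm can. A call is refused whole if a number of a shift passes 6.25 or a number of a turn 0.188, either way. A call with a gripper value outside its range is refused whole. The fingers move at their own pace and stop on an object; FORCE is the grip in N (left out, the last holds). Time passes only in rows, so rows that do not move let the fingers close. It gives the time, the measured TCP pose, the force and the opening at its end, in the units of the state.
- state(): the state, without advancing time (a new reading comes with each control period).
- get_image(name): name is "scene" or "top" or "wrist"; returns a dict with "pixels" (420x560x3 uint8, blue, green, red), "z_map" (420x560 float32, m along the optical axis (not along the pixel's ray), 0 where there is no reading), "fx", "fy", "cx", "cy" (pixels), "k1" (the pictures are not rectified: a ray, as slopes to the right and down, at radius r is drawn at 1 + k1 r^2 times it, then the intrinsics apply), "rvec" (rotation vector, rad) and "tvec" (3), from world to camera coordinates, as OpenCV has them; the wrist camera has in their place "T_tool_cam" (4x4, takes a point from camera to tool coordinates, whose origin is the TCP and whose axes are the tool frame's). Camera axes: x right, y down, z forward; pixel columns grow to the right and rows downward; lengths in m; the calibration is good to about 2 mm. A picture is of the moment at which its call begins: read the wrist's pose just before it.
- hand_in(): hands the job in, once; it reports no verdict.
The state is a dict: "time": time; "q": joint angles; "joint_vel": joint speeds; "tau": joint torques, N m; "ee_pos": TCP position; "ee_rot": TCP orientation; "contact_force": force on the tool from outside, world axes, zero at the start; "torque": the same for the moment, N m; "opening": opening from 0.0 (shut) to 1.0 (fully open).
Only numpy, scipy, OpenCV 4.12 (cv2) and the standard library are available. Lean on these libraries where they do the work, as an engineer would, in place of code of your own. Each camera call takes 0.05 s, during which the arm holds its last target. There are 200 camera calls.

### The job

Get the little oat mill going for a coarse grind: slide the orange-framed coarse sieve plate up out of its slotted stand and push it fully home in the upright guide on the mill's chute. Then drop the bayonet lid into the mill's mouth (pointers at the white marks) and twist it clockwise to the green mark, half of its turn and short of the lock click. That is the sprung pulse position, so finish while still holding the lid there, and leave everything else as it stands.

Things in the scene. Friction and masses are not known exactly. Their poses are not given: they have to be found in the camera images.
- mill: Electric oat mill, fixed, steel, 115 mm wide. Origin on its axis at the table, z up, turned only about z. Round black collar on top, 100 mm in diameter, top at z = 140 mm, open mouth for the lid. Grey discharge housing on its +y side, 84 mm wide (x), 98 mm high, out to y = 116 mm, then the sieve guide and a spout to y = 175 mm above the bowl.
- mouth (a point): Middle of the mill's mouth, level with the collar's top, axes as the mill's. Mouth 75 mm wide; two opposite notches, 20 mm wide, reaching to radius 44 mm, let the lid's lugs down. The lid seats with its disc on the collar, its origin 18 mm below this point. Lugs not over the notches rest on the collar, leaving the lid 13 mm too high.
- white_mark (a point): White mark on the collar's rim, 50 mm from the axis, at +0.70 rad (counter-clockwise from above) from the mill's x axis; a second one lies opposite. They show the two notches: the lid drops in with its bar along this line, within 0.09 rad, either way round.
- green_mark (a point): Middle of the green mark on the collar's rim, 50 mm from the axis along the mill's +x; a second one lies opposite. Each is 0.19 rad wide to either side. Here the lid's pointers show the half-way pulse position, 0.70 rad clockwise (from above) of the white marks. Red marks another 0.70 rad on show the lock.
- guide (a point): Mouth of the sieve guide, at (0, 120, 98) mm in the mill's frame, axes as the mill's. Slot 64 mm along x, 8 mm along y, straight down 38 mm to its floor; flared lips rise 9 mm above this point. The plate stands in it with its thickness along y, its origin 38 mm below this point when fully home, top edge level with the collar; 70 mm of room to the collar.
- coarse_plate: The wanted sieve plate: orange frame, nine big holes; 60 mm (x) by 5 mm (y) by 80 mm high (z), 70 g, upright. Origin at the middle of its bottom edge, z up; either way round fits. It stands in one of the stand's two slots (which one changes), top edge 94 mm above the table, the upper 38 mm free to be pinched across y.
- fine_plate: The other sieve plate: blue frame with many small holes, same size and frame, in the stand's other slot. To be left alone.
- stand: Fixed wooden stand, 100 mm (x) by 150 mm (y), origin under its middle. Two upright slots at y = +38 and -38 mm, each 64 mm (x) by 8 mm (y), floor 14 mm above the table, cheeks up to 56 mm. A plate must rise 42 mm to come free.
- lid: The mill's loose bayonet lid, 170 g, upright on the coaster. Origin at the bottom centre of its plug, z up, x along its bar. Plug 70 mm wide (62 mm at the foot), 18 mm deep; lugs 12 mm wide to 41 mm along +x and -x, z 5 to 10 mm; grey disc 88 mm wide, z 18 to 24 mm; black grip bar 60 mm (x) by 14 mm (y), z 24 to 56 mm, a white pointer at each end.
- switch_ring (a joint): Sprung ring in the mill, pushed round by the lid's lugs, rad: 0 at rest, 0.60 with the lid's bar at mid-green (0.1 rad of free play first), stop at 1.3. It pushes back with 0.11 N m at 0, 0.22 N m at 0.6 and turns the lid back if let go. From about 0.7 on spring plungers resist; past them, above 1.0, the lid clicks and is locked.
- coaster: Round wooden coaster, 104 mm in diameter, 10 mm thick, under the lid. Origin under its middle.
- bowl: White ceramic bowl, 100 mm in diameter, 44 mm high, under the mill's spout. Origin under its middle. To be left alone.
- mug: Stainless steel mug, 76 mm in diameter, 85 mm high, handle at its +y. Origin under its middle. To be left alone.
- canister: Grey lidded canister, 100 mm in diameter, 140 mm high. Origin under its middle. To be left alone.
- dispenser: Cereal dispenser, fixed at the right side, 200 by 170 mm, 390 mm high, a red press button on its front (-x) face. Origin under its middle. To be left alone.
- dispenser_button (a joint): Travel of the dispenser's press button, m: 0 out, 0.006 pressed in.
Not all that is in view belongs to the job. Several things have the shape of the coarse_plate; the one meant has the colours described above. What is shaped like the lid but red is not meant.

How it is judged (in metres and radians):
On the way, in this order (a step that is already met when the one before it is completed fails the run):
1. the coarse sieve plate stands fully home in the mill's guide and is let go (z of coarse_plate in the frame of mill below 0.064 m and y of coarse_plate in the frame of mill between 0.114 and 0.126 m and x of coarse_plate in the frame of mill between -0.006 and 0.006 m and angle between coarse_plate's own z axis and vertical below 0.12 rad and contact force between the fingers and coarse_plate below 0.1 N), for 0.2 s.
2. the lid sits flat in the mill's mouth, not yet turned as far as the green mark (z of lid in the frame of mill below 0.1245 m and horizontal distance between lid and mill below 0.005 m and angle between lid's own z axis and vertical below 0.05 rad and value of joint switch_ring below 0.35 rad), for 0.1 s.
At the end, for the whole second after the job is handed in: Coarse plate in the guide within 6 mm, at most 4 mm off its floor, untouched; lid within 5 mm of the axis and 2.5 mm of its seat, level, bar within 0.2 rad of mid-green, ring at 0.35 to 0.85 rad, still, gripped with over 1 N; fine plate, mug, bowl, canister moved under 30 mm (all of step 1 and z of lid in the frame of mill below 0.1245 m and horizontal distance between lid and mill below 0.005 m and angle between lid's own z axis and vertical below 0.05 rad and angle between the x axis of lid and the x axis of mill, either way round below 0.2 rad and value of joint switch_ring between 0.35 and 0.85 rad and contact force between the fingers and lid above 1 N and angular speed of lid below 0.15 rad/s and linear speed of lid below 0.02 m/s and distance of each of fine_plate, mug, bowl, canister from where it was at the start of the episode below 0.03 m); the arm keeps its last pose, push and grip.
It fails at once if the lid is turned on into the lock (it clicks) (value of joint switch_ring above 1 rad).
It fails at once if the dispenser's button is pressed (value of joint dispenser_button above 0.003 m).
It fails at once if the fine plate, mug, bowl or canister is pushed about (distance of any of fine_plate, mug, bowl, canister from where it was at the start of the episode above 0.03 m).
It also fails if it takes over 61 s, if anything falls off the work surface, if the arm or the gripper's body presses on something with over 40 N, if the wrist force passes 120 N, or if a joint passes its speed limit or range.

## Working session

There is one attempt and no reset: what is moved stays moved. The work goes in short steps, Python scripts to look and compute and a shell command to move; the robot and the scene stay as the last step left them, time stands still between calls to the robot, and variables do not carry over. Pictures are saved under pics/ and viewed, about 8 in all and at most 12, crops included, and the job is handed in when it is done.

```bash
ls; mkdir -p pics
python3 - <<'E'
from rig import *
import cv2,numpy as np
s=state();print(s['time'],s['ee_pos'],s['ee_rot'],s['opening'])
for n in("top","scene"):
    g=get_image(n);np.savez(f'{n}0.npz',**g);cv2.imwrite(f'pics/{n}0.png',g['pixels']);print(n,g['fx'],g['k1'],g['rvec'],g['tvec'])
a=cv2.imread('pics/top0.png');cv2.imwrite('pics/top0b.png',cv2.resize(a,(800,600)))
E
```

```text
pics
0.0 [ 0.1636112  -0.47181406  0.23280909] [[-6.74614625e-04  3.27665193e-01 -9.44793663e-01]
 [ 1.98226902e-03 -9.44791584e-01 -3.27665887e-01]
 [-9.99997808e-01 -2.09388341e-03 -1.21503422e-05]] 1.003586374798288
top 475.00260220661727 -0.08955364172022778 [ 2.1966807  -2.1750281   0.11292227] [-0.1261562   0.63438192  1.34453755]
scene 391.397651508447 -0.057593845742306436 [ 1.42950161  2.10973395 -0.8910427 ] [ 0.31785584 -0.28259365  1.54405944]
```

View pics/top0b.png

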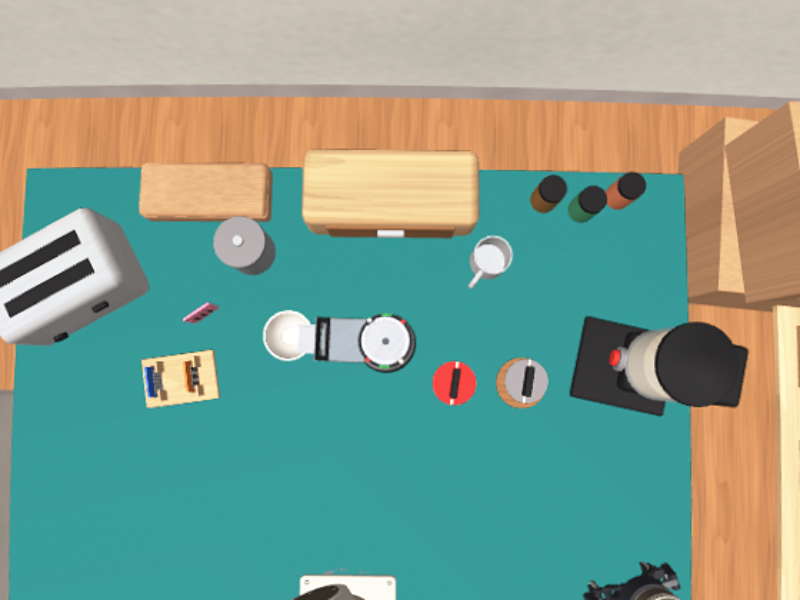

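View pics/scene0.png

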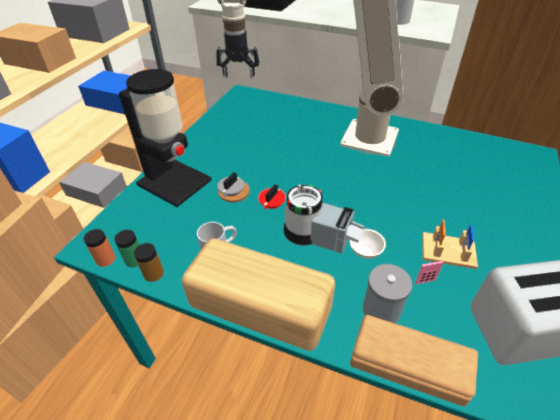

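Top view (800x600 pixels): the plate-shaped things are the orange-framed one at (193,377), blue-framed at (152,380) in the stand, and a pink one at (200,312) loose on the table. Orange fits. The lid-shaped things are the grey one on the coaster (524,380) and a red one (455,383). The grey one fits. The mill collar is at (386,342), with its spout to the left. Next I'll measure and confirm in an enlarged crop.

```bash
cat > h.py <<'E'
import numpy as np,cv2
from rig import *
def cloud(g,T=None):
    """world points per pixel (T: tool->world 4x4 for wrist)"""
    v,u=np.mgrid[:420,:560].astype(float)
    p=np.stack([(u-g['cx'])/g['fx'],(v-g['cy'])/g['fy']],-1)
    q=p.copy()
    for _ in range(8): q=p/(1+float(g['k1'])*(q**2).sum(-1,keepdims=True))
    z=g['z_map'].astype(float)
    c=np.concatenate([q,np.ones_like(q[...,:1])],-1)*z[...,None]
    if T is not None:
        M=T@g['T_tool_cam']; w=c@M[:3,:3].T+M[:3,3]
    else:
        R=cv2.Rodrigues(np.array(g['rvec'],float))[0]; w=(c-np.array(g['tvec']).ravel())@R
    w[z==0]=np.nan
    return w
def Ttool():
    s=state();T=np.eye(4);T[:3,:3]=s['ee_rot'];T[:3,3]=s['ee_pos'];return T
def wrist(name):
    T=Ttool();g=get_image('wrist');w=cloud(g,T);cv2.imwrite(f'pics/{name}.png',g['pixels']);np.savez(name+'.npz',w=w,px=g['pixels'],T=T);return g['pixels'],w,T
def rect(P): 
    r=cv2.minAreaRect((P[:,:2]*1000).astype(np.float32));return r
E
python3 - <<'E'
from h import *
for n in('top','scene'):
    g=dict(np.load(n+'0.npz'));w=cloud(g);px=g['pixels'].astype(int);hsv=cv2.cvtColor(g['pixels'],cv2.COLOR_BGR2HSV)
    x,y,z=w[...,0],w[...,1],w[...,2]
    v,u=np.mgrid[:420,:560]
    print(n,'table z',np.nanmedian(z[(hsv[...,0]>80)&(hsv[...,0]<95)&(hsv[...,1]>150)]))
    if n=='top':
        box=lambda a,b,c,d:(u>a*.7)&(u<b*.7)&(v>c*.7)&(v<d*.7)
        def rep(k,m): P=w[m];print(k,len(P),np.round(P.mean(0)*1000),rect(P))
        rep('stand',box(135,225,340,415)&(z>.008))
        rep('orange',box(170,225,340,415)&(z>.075))
        rep('blue',box(135,170,340,415)&(z>.075))
        rep('collar',box(340,430,300,380)&(z>.125)&(z<.16))
        rep('housing',box(300,360,300,380)&(z>.085)&(z<.15))
        rep('lid',box(490,560,345,420)&(z>.025)&(z<.045))
        rep('bar',box(490,560,345,420)&(z>.052))
        rep('coaster',box(490,560,345,420)&(z>.005))
        rep('bowl',box(255,318,300,370)&(z>.03))
        rep('canister',box(205,280,210,280)&(z>.1))
im=cv2.imread('pics/top0.png')
a=cv2.resize(im[235:290,90:165],(400,293),interpolation=cv2.INTER_CUBIC)
b=cv2.resize(im[235:290,310:385],(400,293),interpolation=cv2.INTER_CUBIC)
c=cv2.resize(im[210:265,180:255],(400,293),interpolation=cv2.INTER_CUBIC)
d=cv2.resize(im[210:265,240:315],(400,293),interpolation=cv2.INTER_CUBIC)
cv2.imwrite('pics/crop1.png',np.vstack([np.hstack([a,b]),np.hstack([c,d])]))
E
```

```text
top table z 0.00020584469759591019
stand 1720 [489. 339.  31.] ((498.1095886230469, 347.76708984375), (144.92762756347656, 157.61546325683594), 14.194331169128418)
orange 83 [495. 307.  90.] ((494.05780029296875, 307.7499084472656), (58.72190856933594, 8.421875), 9.940732955932617)
blue 87 [483. 383.  88.] ((483.28936767578125, 383.6030578613281), (56.23344421386719, 6.8745927810668945), 8.093246459960938)
collar 475 [568. -73. 140.] ((567.2696533203125, -73.38155364990234), (98.33719635009766, 99.56236267089844), 63.96912384033203)
housing 913 [570.  16. 100.] ((570.4429931640625, 17.813365936279297), (89.81700134277344, 84.35448455810547), 88.3281478881836)
lid 617 [ 493. -356.   35.] ((492.25347900390625, -357.59991455078125), (87.71240997314453, 86.1390380859375), 43.35314178466797)
bar 122 [ 492. -356.   65.] ((492.5894775390625, -356.898193359375), (15.097180366516113, 59.72475051879883), 83.22197723388672)
coaster 1116 [ 489. -350.   30.] ((488.353271484375, -361.157958984375), (148.9657745361328, 139.16217041015625), 0.15529149770736694)
bowl 557 [577. 102.  57.] ((579.9171752929688, 111.0951919555664), (97.11953735351562, 114.68869018554688), 0.09983325004577637)
canister 1084 [750. 203. 128.] ((751.335205078125, 203.5690155029297), (100.1781234741211, 96.87019348144531), 3.243000030517578)
scene table z 0.0002501817494776598
```

View pics/crop1.png

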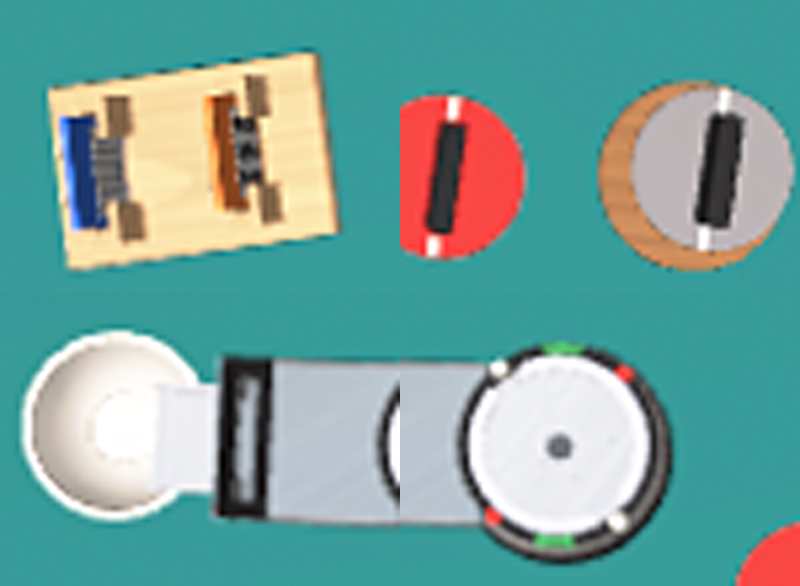

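The crop confirms it: the orange frame with big holes is in the stand's right slot and the grey lid is on the coaster. Next I'll go over the stand with a planner that prints rows for me to type.

```bash
cat >> h.py <<'E'
def plan(p,yaw,n,clo=0.0):
    """n rows from measured pose to p (m), yaw of tool y (deg)"""
    s=state();R=np.array(s['ee_rot']);P=np.array(s['ee_pos']);y0=np.degrees(np.arctan2(R[1,1],R[0,1]))
    dy=yaw-y0; dy=(dy+180)%360-180
    if plan.ccw and dy<0: dy+=360
    d=np.array(p)-P; th=-np.radians(dy)/n; rows=[]
    from scipy.spatial.transform import Rotation as Ro
    for i in range(n):
        t=P+d*(i+1)/n
        if i==0: C=P.copy()
        l=np.round((t-C)@R*100,2); C=C+R@l/100; R=R@Ro.from_rotvec([round(th,3),0,0]).as_matrix()
        rows.append([clo,*[float(a) for a in l],round(float(th),3)])
    for k in range(0,n,8): print(str(rows[k:k+8]).replace(' ','').replace('-0.0,','0,').replace('.0,',','))
plan.ccw=False
def st():
    s=state();R=np.array(s['ee_rot']);print('t %.2f'%s['time'],'p',np.round(np.array(s['ee_pos'])*1000,1),'yaw %.2f'%np.degrees(np.arctan2(R[1,1],R[0,1])),'xax',np.round(R[:,0],3),'op %.3f'%s['opening'],'F',np.round(s['contact_force'],1),'M',np.round(s['torque'],2))
E
python3 - <<'E'
from h import *
g=get_image('wrist');print(np.round(g['T_tool_cam'],3),g['fx'],g['cx'])
plan.ccw=True
plan([.45,.308,.26],98.1,21)
E
```

```text
[[ 0.002 -0.263  0.965 -0.139]
 [ 1.     0.    -0.002  0.001]
 [ 0.     0.965  0.263 -0.067]
 [ 0.     0.     0.     1.   ]] 291.383190646116 285.646249782857
[[0,-0.12,-3.06,-2.51,-0.14],[0,-0.13,-2.69,-2.9,-0.14],[0,-0.12,-2.25,-3.26,-0.14],[0,-0.12,-1.77,-3.53,-0.14],[0,-0.13,-1.27,-3.75,-0.14],[0,-0.12,-0.72,-3.89,-0.14],[0,-0.13,-0.18,-3.95,-0.14],[0,-0.12,0.37,-3.94,-0.14]]
[[0,-0.12,0.92,-3.85,-0.14],[0,-0.13,1.45,-3.68,-0.14],[0,-0.12,1.95,-3.45,-0.14],[0,-0.12,2.41,-3.14,-0.14],[0,-0.13,2.82,-2.77,-0.14],[0,-0.12,3.18,-2.35,-0.14],[0,-0.12,3.48,-1.88,-0.14],[0,-0.13,3.71,-1.38,-0.14]]
[[0,-0.12,3.87,-0.85,-0.14],[0,-0.12,3.94,-0.3,-0.14],[0,-0.13,3.95,0.26,-0.14],[0,-0.12,3.87,0.8,-0.14],[0,-0.13,3.73,1.33,-0.14]]
```

```bash
python3 -m jog '[[0,-0.12,-3.06,-2.51,-0.14],[0,-0.13,-2.69,-2.9,-0.14],[0,-0.12,-2.25,-3.26,-0.14],[0,-0.12,-1.77,-3.53,-0.14],[0,-0.13,-1.27,-3.75,-0.14],[0,-0.12,-0.72,-3.89,-0.14],[0,-0.13,-0.18,-3.95,-0.14],[0,-0.12,0.37,-3.94,-0.14]]'
python3 -m jog '[[0,-0.12,0.92,-3.85,-0.14],[0,-0.13,1.45,-3.68,-0.14],[0,-0.12,1.95,-3.45,-0.14],[0,-0.12,2.41,-3.14,-0.14],[0,-0.13,2.82,-2.77,-0.14],[0,-0.12,3.18,-2.35,-0.14],[0,-0.12,3.48,-1.88,-0.14],[0,-0.13,3.71,-1.38,-0.14]]'
python3 -m jog '[[0,-0.12,3.87,-0.85,-0.14],[0,-0.12,3.94,-0.3,-0.14],[0,-0.13,3.95,0.26,-0.14],[0,-0.12,3.87,0.8,-0.14],[0,-0.13,3.73,1.33,-0.14],[0,0,0,0,0]]'
python3 - <<'E'
from h import *
st();px,w,T=wrist('w1');z=w[...,2]
for a,k in((0.28,'o'),(0.36,'b')):
    m=(z>.078)&(z<.1)&(abs(w[...,1]-(.308 if k=='o' else .384))<.025)&(abs(w[...,0]-.49)<.06)
    P=w[m];r=rect(P);print(k,len(P),r,P[:,2].max());P2=P[P[:,2]>.09];print(rect(P2))
E
```

```text
time: 1.15
ee_pos: [0.273, -0.174, 0.2436]
ee_rot: [[0.0, 0.994, -0.113], [0.0, -0.113, -0.994], [-1.0, 0.0, -0.0]]
contact_force: [0.1, 0.2, 0.5]
opening: 1.002
time: 2.15
ee_pos: [0.382, 0.1232, 0.2534]
ee_rot: [[-0.0, 0.534, 0.846], [-0.0, 0.846, -0.534], [-1.0, -0.0, -0.0]]
contact_force: [1.1, -0.5, 0.0]
opening: 1.002
time: 2.9
ee_pos: [0.4504, 0.3097, 0.2584]
ee_rot: [[-0.001, -0.135, 0.991], [-0.0, 0.991, 0.135], [-1.0, -0.0, -0.001]]
contact_force: [-0.9, -1.6, -0.7]
opening: 1.002
t 2.90 p [450.4 309.7 258.4] yaw 97.73 xax [-0.001 -0.    -1.   ] op 1.002 F [-0.9 -1.6 -0.7] M [ 0.   -0.01 -0.05]
o 248 ((494.068115234375, 310.7158203125), (59.155853271484375, 4.937821388244629), 8.709541320800781) 0.09483018717449115
((494.2003479003906, 310.7320251464844), (58.88887023925781, 4.931313991546631), 8.695181846618652)
b 374 ((482.70208740234375, 385.7568664550781), (59.37840270996094, 5.4675612449646), 8.424055099487305) 0.09489139186221701
((482.96826171875, 385.8085021972656), (58.8366584777832, 5.443389892578125), 8.424055099487305)
```

View pics/w1.png

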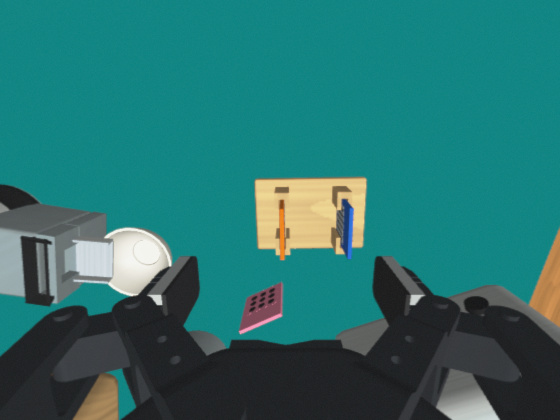

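Wrist view: orange plate at (282,230), blue at (347,228), stand around them, and the pink decoy at (263,307). Now I'll descend on the orange plate.

Run:
```python
from h import *
plan([.494,.3103,.096],98.6,8,0.3)
```

```text
[[0.3,2.03,-0.05,0.55,-0.002],[0.3,2.03,-0.04,0.56,-0.002],[0.3,2.04,-0.05,0.55,-0.002],[0.3,2.03,-0.05,0.56,-0.002],[0.3,2.03,-0.05,0.55,-0.002],[0.3,2.03,-0.05,0.55,-0.002],[0.3,2.03,-0.05,0.56,-0.002],[0.3,2.03,-0.06,0.55,-0.002]]
```

```bash
python3 -m jog '[[0.3,2,0,1.1,0],[0.3,2,0,1.1,-0.005],[0.3,2,0,1.1,-0.005],[0.3,2,0,1.1,-0.005],[0.3,2,0,0,0],[0.3,0,0,0,0]]' 80
python3 - <<'E'
from h import *
st();px,w,T=wrist('w2');z=w[...,2]
m=(z>.086)&(z<.1)&(abs(w[...,1]-.308)<.025)&(abs(w[...,0]-.49)<.06)
P=w[m];print(len(P),rect(P),P[:,2].max());
plan([.494,.3103,.096],98.6,4,0.3)
E
```

```text
time: 3.7
ee_pos: [0.4925, 0.3121, 0.1577]
ee_rot: [[-0.004, -0.146, 0.989], [-0.003, 0.989, 0.146], [-1.0, -0.002, -0.004]]
contact_force: [0.2, 1.2, -0.4]
opening: 0.7
t 3.70 p [492.5 312.1 157.7] yaw 98.37 xax [-0.004 -0.003 -1.   ] op 0.700 F [ 0.2  1.2 -0.4] M [-0.03  0.04  0.03]
541 ((494.07177734375, 310.76654052734375), (59.334007263183594, 5.0135602951049805), 8.899565696716309) 0.09501900707814806
[[0.3,1.58,-0.06,0.01,-0.001],[0.3,1.57,-0.06,0.02,-0.001],[0.3,1.58,-0.07,0.01,-0.001],[0.3,1.57,-0.06,0.02,-0.001]]
```

```bash
python3 -m jog '[[0.3,1.58,-0.06,0.03,-0.002],[0.3,1.57,-0.06,0.03,-0.002],[0.3,1.58,-0.05,0.03,0],[0.3,1.57,-0.04,0.03,0],[0.6,0,0,0,0],[0.8,0,0,0,0],[1,0,0,0,0],[1,0,0,0,0]]' 80
python3 -m jog '[[1,0,0,0,0],[1,0,0,0,0]]' 80; python3 -c "
from h import *
st()"
```

```text
time: 4.75
ee_pos: [0.4956, 0.312, 0.0974]
ee_rot: [[0.001, -0.151, 0.989], [0.001, 0.989, 0.151], [-1.0, 0.001, 0.001]]
contact_force: [1.0, 0.9, 0.2]
opening: -0.002
time: 5.0
ee_pos: [0.4953, 0.3117, 0.0969]
ee_rot: [[0.0, -0.151, 0.989], [0.0, 0.989, 0.151], [-1.0, 0.0, 0.0]]
contact_force: [-0.0, 0.1, 0.6]
opening: 0.002
t 5.00 p [495.3 311.7  96.9] yaw 98.66 xax [ 0.  0. -1.] op 0.002 F [-0.   0.1  0.6] M [-0.01  0.01  0.07]
```

```bash
python3 -c "
from h import *
px,w,T=wrist('w3')
a=px[120:400,140:420];s=get_image('scene')['pixels'][190:290,390:520]
cv2.imwrite('pics/c3.png',np.hstack([cv2.resize(a,(400,400)),cv2.resize(s,(400,400))]))"
```

```text
(no output)
```

View pics/c3.png

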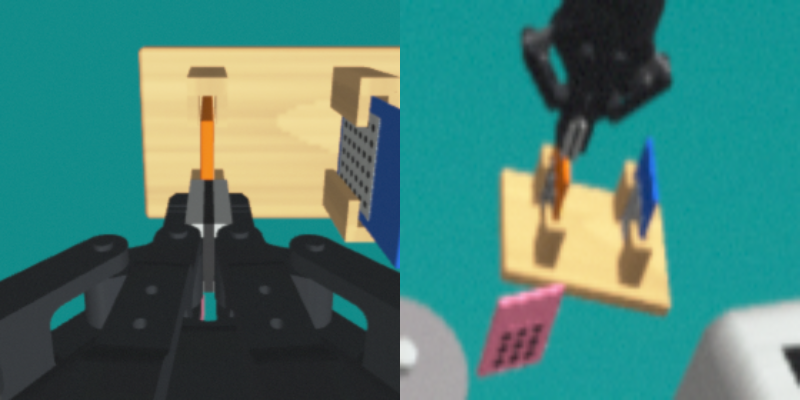

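The image suggests the plate is between the pads, though the opening reads about 0. I'll test with a lift.

```bash
python3 -m jog '[[1,-0.5,0,0,0],[1,-1,0,0,0],[1,-1,0,0,0],[1,-1.5,0,0,0],[1,-1.5,0,0,0],[1,0,0,0,0]]' 80
python3 - <<'E'
from h import *
st();px,w,T=wrist('w4');z=w[...,2]
hsv=cv2.cvtColor(px,cv2.COLOR_BGR2HSV)
m=(hsv[...,0]>5)&(hsv[...,0]<16)&(hsv[...,1]>190)&(hsv[...,2]>120)&(abs(w[...,1]-.31)<.03)&(abs(w[...,0]-.48)<.08)
P=w[m];print(len(P),np.nanmax(P[:,2]));P=P[P[:,2]>np.nanmax(P[:,2])-.006];print(rect(P))
E
```

```text
time: 5.85
ee_pos: [0.4963, 0.3124, 0.1539]
ee_rot: [[0.003, -0.151, 0.989], [0.002, 0.989, 0.151], [-1.0, 0.002, 0.004]]
contact_force: [-0.3, 0.4, -1.4]
opening: -0.004
t 5.85 p [496.3 312.4 153.9] yaw 98.67 xax [ 0.003  0.002 -1.   ] op -0.004 F [-0.3  0.4 -1.4] M [ 0.   -0.04 -0.02]
221 0.09465279216072173
((487.947998046875, 309.8537292480469), (46.9362907409668, 4.419624328613281), 8.635954856872559)
```

Run:
```python
from h import *
for n in('w3','w4'):
    d=np.load(n+'.npz');w=d['w'];T=d['T'];t=(w-T[:3,3])@T[:3,:3]*1000
    # points near tool plane in tool coords: x forward extents by tool y
    m=(abs(t[...,1])<30)&(t[...,2]>-25)&(t[...,2]<25)&(t[...,0]>-40)
    for x0 in range(-40,90,6):
        k=m&(t[...,0]>=x0)&(t[...,0]<x0+6)
        if k.sum()>3: print(n,x0,k.sum(),'y',np.round([t[k][:,1].min(),t[k][:,1].max()]),'z',np.round([t[k][:,2].min(),t[k][:,2].max()]),d['px'][k].mean(0).round())
s=get_image('scene')['pixels'][150:290,390:520];cv2.imwrite('pics/c4.png',np.hstack([cv2.resize(d['px'][120:400,140:420],(400,400)),cv2.resize(s,(400,430))[:400]]))
```

```text
w3 -40 494 y [-21.  20.] z [-13.  11.] [66. 66. 61.]
w3 -34 422 y [-7.  6.] z [-11.  12.] [90. 91. 88.]
w3 -28 330 y [-14.  13.] z [-11.  -6.] [67. 67. 63.]
w3 -22 349 y [-14.  13.] z [-11.  -5.] [67. 67. 66.]
w3 -16 292 y [-14.  13.] z [-11.  -6.] [66. 67. 65.]
w3 -10 264 y [-14.  13.] z [-11.  -6.] [68. 70. 70.]
w3 -4 62 y [-12.  11.] z [-11.  -6.] [84. 92. 98.]
w3 2 301 y [-3.  2.] z [-25.  -8.] [ 41. 137. 233.]
w3 38 159 y [-10.   8.] z [-25. -19.] [142. 206. 233.]
w3 62 12 y [-7.  6.] z [-25.  17.] [102. 146. 177.]
w3 68 41 y [-10.   8.] z [-21.  18.] [ 80. 112. 135.]
w3 74 45 y [-9.  8.] z [-25.  18.] [ 78. 114. 141.]
w3 80 3477 y [-30.  30.] z [-25.  25.] [144. 209. 234.]
w4 -40 475 y [-21.  20.] z [-14.  11.] [67. 67. 62.]
w4 -34 434 y [-7. 13.] z [-11.  11.] [88. 88. 86.]
w4 -28 324 y [-14.  13.] z [-11.  -6.] [68. 68. 64.]
w4 -22 354 y [-14.  13.] z [-11.  -6.] [65. 65. 61.]
w4 -16 288 y [-14.  13.] z [-11.  -6.] [66. 66. 62.]
w4 -10 256 y [-14.  13.] z [-11.  -6.] [66. 66. 61.]
w4 -4 75 y [-12.  11.] z [-11.  -6.] [82. 86. 81.]
w4 56 341 y [-4.  1.] z [-25.  14.] [ 37. 135. 233.]
w4 62 27 y [-4.  1.] z [-22.  15.] [ 43. 131. 226.]
```

View pics/c4.png

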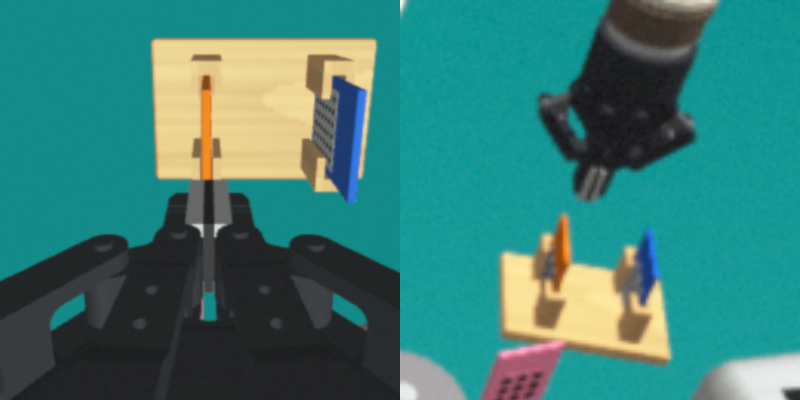

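The wrist depth shows the finger ends at tool x ≈ 0–2 mm, not +25, so the jaws closed just above the plate. The plate hasn't moved. I'll redo the grasp about 25 mm deeper.

```bash
python3 -m jog '[[0.3,0,-0.1,0,0],[0.3,0,0,-0.15,0],[0.3,1.5,0,0,0],[0.3,2,0,0,0],[0.3,2,0,0,0],[0.3,1.5,0,0,0],[0.3,1.3,0,0,0],[0.3,0,0,0,0]]' 80
python3 -m jog '[[0.6,0,0,0,0],[0.8,0,0,0,0],[1,0,0,0,0],[1,0,0,0,0],[1,0,0,0,0]]' 80; python3 -c "
from h import *
st()"
```

```text
time: 6.95
ee_pos: [0.4931, 0.31, 0.0673]
ee_rot: [[-0.002, -0.151, 0.989], [-0.001, 0.989, 0.151], [-1.0, -0.001, -0.002]]
contact_force: [-0.2, -0.9, 0.9]
opening: 0.699
time: 7.58
ee_pos: [0.4944, 0.3109, 0.0696]
ee_rot: [[0.001, -0.151, 0.989], [0.001, 0.989, 0.151], [-1.0, 0.001, 0.002]]
contact_force: [1.2, 1.0, 4.5]
opening: 0.04
t 7.58 p [494.4 310.9  69.6] yaw 98.66 xax [ 0.001  0.001 -1.   ] op 0.040 F [1.2 1.  4.5] M [0.07 0.04 0.  ]
```

```bash
python3 -m jog '[[1,-0.5,0,0,0],[1,-1.5,0,0,0],[1,-2,0,0,0],[1,-2,0,0,0],[1,-2.5,0,0,0],[1,-2.5,0,0,0],[1,-2,0,0,0],[1,0,0,0,0]]' 80
python3 - <<'E'
from h import *
st();px,w,T=wrist('w5')
t=(w-T[:3,3])@T[:3,:3]*1000
hsv=cv2.cvtColor(px,cv2.COLOR_BGR2HSV)
m=(hsv[...,0]>5)&(hsv[...,0]<16)&(hsv[...,1]>190)&(hsv[...,2]>100)&(abs(t[...,1])<15)&(t[...,0]<90)&(abs(t[...,2])<40)
P=t[m];print(len(P),P.min(0),P.max(0),np.median(P,0));
E
```

```text
time: 8.57
ee_pos: [0.4949, 0.3111, 0.2012]
ee_rot: [[0.004, -0.151, 0.989], [0.002, 0.989, 0.151], [-1.0, 0.002, 0.004]]
contact_force: [0.3, 0.6, -1.0]
opening: 0.044
t 8.57 p [494.9 311.1 201.2] yaw 98.66 xax [ 0.004  0.002 -1.   ] op 0.044 F [ 0.3  0.6 -1. ] M [ 0.04 -0.01  0.03]
904 [-33.69868451  -2.75433361 -30.08796851] [50.85246371  2.05369124 29.67609705] [-23.02430691  -0.6167934  -17.41152986]
```

Run:
```python
from h import *
plan([.52,.16,.225],90,6,1)
```

```text
[[1,-0.43,-2.55,0.05,0.025],[1,-0.42,-2.54,0.11,0.025],[1,-0.43,-2.54,0.18,0.025],[1,-0.42,-2.54,0.23,0.025],[1,-0.43,-2.53,0.31,0.025],[1,-0.42,-2.52,0.36,0.025]]
```

```bash
python3 -m jog '[[1,-0.43,-2.55,0.05,0.025],[1,-0.42,-2.54,0.11,0.025],[1,-0.43,-2.54,0.18,0.025],[1,-0.42,-2.54,0.23,0.025],[1,-0.43,-2.53,0.31,0.025],[1,-0.42,-2.52,0.36,0.025],[1,0,0,0,0],[1,0,0,0,0]]' 80
python3 - <<'E'
from h import *
st();px,w,T=wrist('w6');z=w[...,2]
hsv=cv2.cvtColor(px,cv2.COLOR_BGR2HSV)
m=(abs(z-.14)<.004)&(np.hypot(w[...,0]-.567,w[...,1]+.073)<.07)
P=w[m];print(len(P),'collar',cv2.minEnclosingCircle((P[:,:2]*1000).astype(np.float32)),rect(P))
g=m&(hsv[...,0]>45)&(hsv[...,0]<80)&(hsv[...,1]>120);P=w[g];print('green',len(P),np.round(P[:,:2]*1000,0)[::max(1,len(P)//12)].tolist())
k=(abs(z-.107)<.004)&(abs(w[...,1]-.047)<.04)&(abs(w[...,0]-.567)<.07);P=w[k];print('lips',len(P),rect(P),P[:,2].mean())
k=(abs(z-.098)<.003)&(w[...,1]<.05)&(w[...,1]>-.03)&(abs(w[...,0]-.567)<.07);P=w[k];print('housing',len(P),rect(P))
cv2.imwrite('pics/c6.png',cv2.resize(px[100:380,0:373],(800,600)))
E
```

```text
time: 9.62
ee_pos: [0.5192, 0.1601, 0.2233]
ee_rot: [[-0.002, -0.001, 1.0], [-0.0, 1.0, 0.001], [-1.0, -0.0, -0.002]]
contact_force: [-0.7, -0.0, -1.4]
opening: 0.04
t 9.62 p [519.2 160.1 223.3] yaw 90.08 xax [-0.002 -0.    -1.   ] op 0.040 F [-0.7 -0.  -1.4] M [ 0.05  0.01 -0.02]
2683 collar ((565.9820556640625, -71.71656799316406), 51.354888916015625) ((570.75927734375, -51.912471771240234), (59.23381042480469, 102.02658081054688), 75.68016052246094)
green 183 [[515.0, -68.0], [516.0, -64.0], [518.0, -65.0], [519.0, -66.0], [520.0, -62.0], [611.0, -82.0], [611.0, -69.0], [611.0, -73.0], [614.0, -83.0], [613.0, -68.0], [613.0, -75.0], [615.0, -79.0], [615.0, -66.0]]
lips 926 ((569.7034301757812, 47.331809997558594), (28.144790649414062, 83.14743041992188), 88.15018463134766) 0.10483462176870684
housing 4968 ((567.9832153320312, 10.101493835449219), (79.98670959472656, 82.78985595703125), 89.80974578857422)
```

View pics/c6.png

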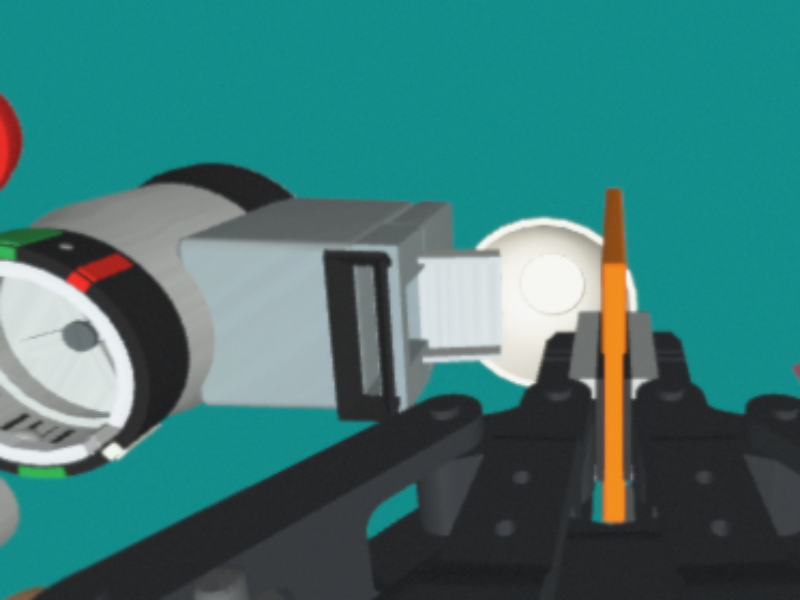

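The picture shows the guide slot at about (368,330) and the plate held upright at (613,350), with the bowl under the spout. Now I'll move above the guide.

Run:
```python
from h import *
plan([.5703,.0475,.185],88.1,6,1)
```

```text
[[1,0.64,-1.88,0.85,0.006],[1,0.64,-1.88,0.86,0.006],[1,0.64,-1.87,0.87,0.006],[1,0.63,-1.87,0.88,0.006],[1,0.64,-1.86,0.9,0.006],[1,0.64,-1.86,0.9,0.006]]
```

```bash
python3 -m jog '[[1,0.64,-1.88,0.85,0.006],[1,0.64,-1.88,0.86,0.006],[1,0.64,-1.87,0.87,0.006],[1,0.63,-1.87,0.88,0.006],[1,0.64,-1.86,0.9,0.006],[1,0.64,-1.86,0.9,0.006],[1,0,0,0,0],[1,0,0,0,0]]' 80
python3 - <<'E'
from h import *
st();px,w,T=wrist('w7');z=w[...,2]
t=(w-T[:3,3])@T[:3,:3]*1000
hsv=cv2.cvtColor(px,cv2.COLOR_BGR2HSV)
o=(hsv[...,0]>5)&(hsv[...,0]<16)&(hsv[...,1]>190)&(hsv[...,2]>100)&(abs(t[...,1])<15)&(abs(t[...,2])<40)
P=t[o];print('plate',P.min(0),P.max(0))
dark=(px.max(-1)<75)
k=dark&(z>.094)&(z<.111)&(abs(t[...,1])<30)&(t[...,0]>65);P=t[k];print('lips tool',len(P),P.min(0),P.max(0))
for a in range(-45,45,10):
    q=P[(P[:,2]>a)&(P[:,2]<a+10)]
    if len(q)>3: print(a,len(q),np.round([q[:,1].min(),q[:,1].max()],1),'x',np.round([q[:,0].min(),q[:,0].max()],1))
n=z[(t[...,0]>60)]
cv2.imwrite('pics/c7.png',cv2.resize(px[60:340,130:430],(640,600)))
E
```

```text
time: 10.68
ee_pos: [0.5707, 0.047, 0.1859]
ee_rot: [[-0.0, 0.035, 0.999], [0.0, 0.999, -0.035], [-1.0, 0.0, -0.0]]
contact_force: [-0.4, 0.5, -1.3]
opening: 0.039
t 10.68 p [570.7  47.  185.9] yaw 88.00 xax [-0.  0. -1.] op 0.039 F [-0.4  0.5 -1.3] M [ 0.02 -0.01 -0.02]
plate [-33.81735243  -2.67066788 -30.11619221] [89.37685848  5.25918521 29.81884835]
lips tool 1867 [ 77.79039232 -13.03177359 -42.15623512] [90.50510428 13.49425459 24.79562781]
-45 300 [-12.6  13.2] x [77.8 87.7]
-35 324 [-12.8  13.3] x [78.4 90.5]
-25 296 [-13.   13.4] x [79.1 89.6]
-15 277 [-13.   13.5] x [79.3 89.2]
-5 251 [-12.5  12.9] x [78.7 90.1]
5 236 [-12.6  13.1] x [78.8 88.4]
15 183 [-12.7  13.2] x [78.5 87.9]
```

View pics/c7.png

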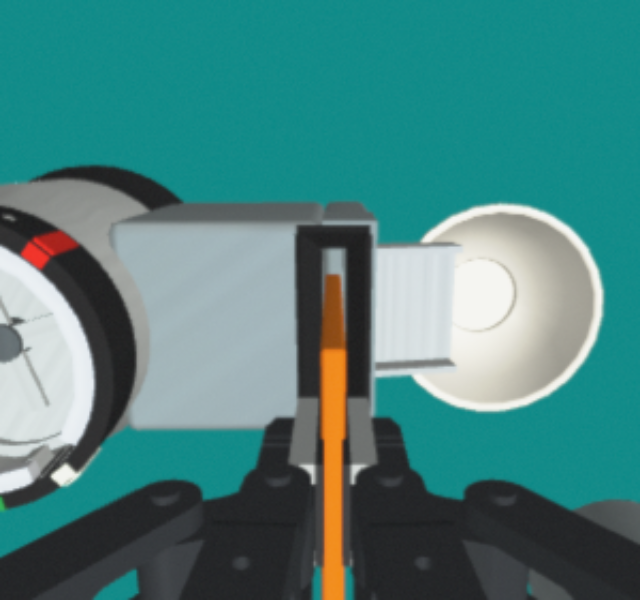

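The plate is over the slot: lips are centred at tool y +0.3 mm, the plate at -0.4 mm. Descending.

```bash
python3 -m jog '[[1,1,0.06,0,0],[1,1,0,0,0],[1,1,0,0,0],[1,1,0,0,0],[1,0.7,0,0,0],[1,0.7,0,0,0],[1,0.7,0,0,0],[1,0,0,0,0]]' 80; python3 -c "
from h import *
st()"
```

```text
time: 11.72
ee_pos: [0.5704, 0.0474, 0.1242]
ee_rot: [[-0.001, 0.035, 0.999], [-0.0, 0.999, -0.035], [-1.0, -0.0, -0.001]]
contact_force: [-0.0, 1.0, -0.8]
opening: 0.045
t 11.72 p [570.4  47.4 124.2] yaw 88.00 xax [-0.001 -0.    -1.   ] op 0.045 F [-0.   1.  -0.8] M [ 0.03 -0.01 -0.04]
```

Going in freely, with no force. About 9 mm left.

```bash
python3 -m jog '[[1,0.5,0,0,0],[1,0.2,0,0,0],[1,0.15,0,0,0],[1,0.1,0,0,0],[1,0,0,0,0]]' 80; python3 -c "
from h import *
st()"
```

```text
time: 12.35
ee_pos: [0.5709, 0.0475, 0.1156]
ee_rot: [[0.0, 0.035, 0.999], [0.0, 0.999, -0.035], [-1.0, 0.0, 0.0]]
contact_force: [-0.2, -0.2, -0.9]
opening: 0.04
t 12.35 p [570.9  47.5 115.6] yaw 88.01 xax [ 0.  0. -1.] op 0.040 F [-0.2 -0.2 -0.9] M [0.04 0.05 0.01]
```

```bash
python3 -m jog '[[1,0.15,0,0,0],[1,0.1,0,0,0],[1,0,0,0,0]]' 80; python3 -c "
from h import *
st()"
```

```text
time: 12.72
ee_pos: [0.571, 0.0475, 0.1155]
ee_rot: [[0.002, 0.035, 0.999], [0.0, 0.999, -0.035], [-1.0, 0.0, 0.002]]
contact_force: [-6.2, -0.3, 12.3]
opening: 0.044
t 12.72 p [571.   47.5 115.5] yaw 88.01 xax [ 0.002  0.    -1.   ] op 0.044 F [-6.2 -0.3 12.3] M [-0.12  1.14 -0.04]
```

It's on the floor, 12 N up. Release, rise, and check.

```bash
python3 -m jog '[[1,-0.2,0,0,0],[0.6,0,0,0,0],[0.5,0,0,0,0],[0.5,0,0,0,0],[0.5,-2,0,0,0],[0.5,-3,0,0,0],[0.5,-3,0,0,0],[0.5,0,0,0,0]]' 80
python3 - <<'E'
from h import *
st();px,w,T=wrist('w8');z=w[...,2]
hsv=cv2.cvtColor(px,cv2.COLOR_BGR2HSV)
o=(hsv[...,0]>5)&(hsv[...,0]<16)&(hsv[...,1]>190)&(hsv[...,2]>100)&(abs(w[...,1]-.047)<.02)
P=w[o];print('plate',P.max(0));print(rect(P[P[:,2]>P[:,2].max()-.005]))
E
```

```text
time: 13.72
ee_pos: [0.5727, 0.0477, 0.1976]
ee_rot: [[0.006, 0.035, 0.999], [0.0, 0.999, -0.035], [-1.0, 0.001, 0.006]]
contact_force: [0.1, -0.2, 0.6]
opening: 0.498
t 13.72 p [572.7  47.7 197.6] yaw 88.01 xax [ 0.006  0.    -1.   ] op 0.498 F [ 0.1 -0.2  0.6] M [-0.01  0.02  0.01]
plate [0.6082193  0.05033401 0.14087828]
((570.7467041015625, 47.1954231262207), (4.418057441711426, 58.8046760559082), 88.09546661376953)
```

The plate is home: top at 0.1405, yaw matches. Now the mouth, viewed from above on the way to the lid.

Run:
```python
from h import *
plan([.54,-.12,.26],84,6,0.0)
```

```text
[[0,-1.07,-2.81,-0.43,0.012],[0,-1.08,-2.81,-0.39,0.012],[0,-1.07,-2.82,-0.36,0.012],[0,-1.07,-2.83,-0.32,0.012],[0,-1.07,-2.82,-0.29,0.012],[0,-1.08,-2.83,-0.26,0.012]]
```

```bash
python3 -m jog '[[0,-1.07,-2.81,-0.43,0.012],[0,-1.08,-2.81,-0.39,0.012],[0,-1.07,-2.82,-0.36,0.012],[0,-1.07,-2.83,-0.32,0.012],[0,-1.07,-2.82,-0.29,0.012],[0,-1.08,-2.83,-0.26,0.012],[0,0,0,0,0],[0,0,0,0,0]]' 80
python3 - <<'E'
from h import *
from scipy.optimize import least_squares
st();px,w,T=wrist('w9');z=w[...,2]
hsv=cv2.cvtColor(px,cv2.COLOR_BGR2HSV)
m=(abs(z-.14)<.003)&(np.hypot(w[...,0]-.567,w[...,1]+.073)<.06)
e=m&(cv2.erode(m.astype(np.uint8),np.ones((3,3)))==0)
P=w[e][:,:2]*1000;c=np.array([567,-73.])
r=np.hypot(*(P-c).T);Q=P[r>46];Q2=P[(r>34)&(r<42)]
for q in(Q,Q2):
    f=least_squares(lambda a:np.hypot(q[:,0]-a[0],q[:,1]-a[1])-a[2],[567,-73,45],loss='soft_l1');print('fit',len(q),f.x)
    if q is Q:c=f.x[:2]
hue=lambda a,b:(hsv[...,0]>a)&(hsv[...,0]<b)&(hsv[...,1]>110)
c=np.array([566.7,-72.7])
rr=np.hypot(w[...,0]*1000-c[0],w[...,1]*1000-c[1])
for k,mm in(('green',hue(45,80)),('red',hue(-1,8)|hue(172,181)),('white',(hsv[...,1]<40)&(hsv[...,2]>200)&(rr>44))):
    q=w[m&mm&(rr>42)][:,:2]*1000-c;a=np.degrees(np.arctan2(q[:,1],q[:,0]));
    h=np.histogram(a,np.arange(-180,181,10));print(k,[(int(x),int(n)) for x,n in zip(h[1],h[0]) if n>3], [round(float(np.median(a[abs((a-x+180)%360-180)<15])),1) for x in {'green':[-2,178],'red':[-42,138],'white':[38,-142]}[k]])
# lid
k=(z>.062)&(z<.07)&(np.hypot(w[...,0]-.493,w[...,1]+.357)<.05);print('bar',k.sum(),rect(w[k]) if k.sum()>5 else '')
k=(abs(z-.034)<.004)&(np.hypot(w[...,0]-.493,w[...,1]+.357)<.06);print('disc',k.sum(),cv2.minEnclosingCircle((w[k][:,:2]*1000).astype(np.float32)) if k.sum()>5 else '')
plan([.46,-.3565,.21],83.2,8,0.0)
E
```

```text
time: 14.78
ee_pos: [0.5389, -0.1196, 0.2579]
ee_rot: [[-0.002, 0.107, 0.994], [0.001, 0.994, -0.107], [-1.0, 0.001, -0.002]]
contact_force: [0.3, 0.2, -0.6]
opening: 0.999
t 14.78 p [ 538.9 -119.6  257.9] yaw 83.88 xax [-0.002  0.001 -1.   ] op 0.999 F [ 0.3  0.2 -0.6] M [0.03 0.04 0.01]
fit 469 [565.68409375 -72.90858414  49.51597599]
fit 311 [565.72154338 -72.86885265  38.15529145]
green [(-180, 67), (-20, 14), (-10, 42), (0, 41), (160, 22), (170, 68)] [-1.8, 168.8]
red [(-50, 39), (-40, 11), (130, 33), (140, 25)] [-42.4, 139.2]
white [(-150, 28), (-140, 7), (30, 20), (40, 5), (150, 4), (160, 6), (170, 8)] [38.1, -142.2]
bar 639 ((490.95465087890625, -354.57421875), (14.56085205078125, 59.60116195678711), 81.37958526611328)
disc 2623 ((491.5159606933594, -354.79888916015625), 44.43196105957031)
[[0,0.6,-3.05,-0.67,0.002],[0,0.6,-3.06,-0.66,0.002],[0,0.6,-3.05,-0.65,0.002],[0,0.6,-3.06,-0.65,0.002],[0,0.6,-3.06,-0.64,0.002],[0,0.6,-3.06,-0.63,0.002],[0,0.6,-3.06,-0.63,0.002],[0,0.59,-3.06,-0.62,0.002]]
```

```bash
python3 -m jog '[[0,0.6,-3.05,-0.5,0.005],[0,0.6,-3.06,-0.5,0.005],[0,0.6,-3.05,-0.5,0.005],[0,0.6,-3.06,-0.5,0.005],[0,0.6,-3.06,-0.5,0.005],[0,0.6,-3.06,-0.5,0.005],[0,0.6,-3.06,-0.5,0.005],[0,0.59,-3,-0.5,0.005]]' 100
python3 -m jog '[[0.3,0,0,0,0],[0.3,0,0,0,0]]'
python3 - <<'E'
from h import *
st();px,w,T=wrist('w10');z=w[...,2]
k=(z>.062)&(z<.07)&(np.hypot(w[...,0]-.493,w[...,1]+.357)<.05);r=rect(w[k]);print('bar',k.sum(),r)
k=(abs(z-.034)<.004)&(np.hypot(w[...,0]-.493,w[...,1]+.357)<.06);print('disc',k.sum(),cv2.minEnclosingCircle((w[k][:,:2]*1000).astype(np.float32)) if k.sum()>5 else '')
plan([.491,-.3546,.041],81.4,8,0.3)
E
```

```text
time: 15.82
ee_pos: [0.4695, -0.3569, 0.2103]
ee_rot: [[-0.001, 0.145, 0.989], [0.001, 0.989, -0.145], [-1.0, 0.001, -0.001]]
contact_force: [-0.4, -0.2, 0.4]
opening: 0.999
time: 16.08
ee_pos: [0.4698, -0.356, 0.2109]
ee_rot: [[-0.001, 0.145, 0.989], [0.001, 0.989, -0.145], [-1.0, 0.001, -0.001]]
contact_force: [0.6, -0.4, 0.4]
opening: 0.703
t 16.07 p [ 469.8 -356.   210.9] yaw 81.66 xax [-0.001  0.001 -1.   ] op 0.703 F [ 0.6 -0.4  0.4] M [ 0.04 -0.09 -0.  ]
bar 747 ((490.42132568359375, -355.6872863769531), (13.721733093261719, 58.83062744140625), 81.58756256103516)
disc 3736 ((490.8681640625, -355.7255859375), 43.95663070678711)
[[0.3,2.13,0.05,0.26,0.001],[0.3,2.12,0.06,0.26,0.001],[0.3,2.13,0.05,0.25,0.001],[0.3,2.13,0.05,0.26,0.001],[0.3,2.13,0.06,0.26,0.001],[0.3,2.12,0.05,0.26,0.001],[0.3,2.13,0.05,0.26,0.001],[0.3,2.13,0.06,0.26,0.001]]
```

```bash
python3 -m jog '[[0.3,2.13,0.04,0.26,0],[0.3,2.12,0.04,0.26,0.001],[0.3,2.13,0.04,0.25,0],[0.3,2.13,0.04,0.26,0.001],[0.3,2.13,0.04,0.26,0],[0.3,2.12,0.04,0.26,0],[0.3,2.13,0.04,0.26,0.001],[0.3,2.1,0.04,0.24,0]]' 100
python3 -m jog '[[0.3,0,0,0,0],[0.6,0,0,0,0],[0.8,0,0,0,0],[1,0,0,0,0],[1,0,0,0,0],[1,0,0,0,0]]' 100;  python3 -c "
from h import *
st()"
```

```text
time: 17.12
ee_pos: [0.4912, -0.3557, 0.0413]
ee_rot: [[0.001, 0.147, 0.989], [-0.0, 0.989, -0.147], [-1.0, 0.0, 0.001]]
contact_force: [-0.8, -0.3, 0.3]
opening: 0.701
time: 17.88
ee_pos: [0.4899, -0.3569, 0.0413]
ee_rot: [[-0.001, 0.149, 0.989], [0.0, 0.989, -0.149], [-1.0, 0.0, -0.001]]
contact_force: [0.3, 0.2, -1.2]
opening: 0.139
t 17.88 p [ 489.9 -356.9   41.3] yaw 81.41 xax [-0.001  0.    -1.   ] op 0.139 F [ 0.3  0.2 -1.2] M [0.   0.01 0.03]
```

Gripped. Lift and check the lid in the hand.

```bash
python3 -m jog '[[1,-1,0,0,0],[1,-3,0,0,0],[1,-4,0,0,0],[1,-4,0,0,0],[1,-3.5,0,0,0],[1,-2,0,0,0],[1,0,0,0,0],[1,0,0,0,0]]' 100
python3 - <<'E'
from h import *
st();px,w,T=wrist('w11')
t=(w-T[:3,3])@T[:3,:3]*1000
k=(abs(t[...,0]-7)<5)&(np.hypot(t[...,1],t[...,2])<60)
P=t[k];print(len(P),P.min(0),P.max(0),np.median(P[:,0]))
q=P[:,1:].astype(np.float32);h=cv2.convexHull(q)[:,0];h=h[h[:,1]<15]
from scipy.optimize import least_squares
print(least_squares(lambda a:np.hypot(h[:,0]-a[0],h[:,1]-a[1])-44,[0,0],loss='soft_l1').x)
plan([.5662,-.0728,.21],128.1,10,1)
E
```

```text
time: 18.88
ee_pos: [0.4896, -0.3567, 0.2155]
ee_rot: [[-0.001, 0.149, 0.989], [0.001, 0.989, -0.149], [-1.0, 0.001, -0.002]]
contact_force: [-0.7, 0.1, -2.4]
opening: 0.145
t 18.88 p [ 489.6 -356.7  215.5] yaw 81.41 xax [-0.001  0.001 -1.   ] op 0.145 F [-0.7  0.1 -2.4] M [0.03 0.06 0.01]
3275 [  2.02741271 -41.34285341 -13.2337325 ] [11.99763848 40.6504822  50.78629783] 6.264654754721418
[-0.58055043 30.94048719]
[[1,0.05,2.92,0.34,-0.081],[1,0.06,2.88,0.57,-0.081],[1,0.05,2.83,0.8,-0.081],[1,0.05,2.76,1.03,-0.081],[1,0.05,2.66,1.25,-0.081],[1,0.06,2.55,1.45,-0.081],[1,0.05,2.42,1.66,-0.081],[1,0.05,2.29,1.86,-0.081]]
[[1,0.05,2.12,2.03,-0.081],[1,0.06,1.96,2.19,-0.081]]
```

Run:
```python
from h import *
d=np.load('w11.npz');w=d['w'];T=d['T'];t=(w-T[:3,3])@T[:3,:3]*1000
for (u,v) in [(280,120),(280,150),(280,180),(280,210),(220,180),(340,180),(200,230),(370,230)]: print(u,v,t[v,u].round(),d['px'][v,u])
```

```text
280 120 [216.  -6. -79.] [169 171  25]
280 150 [207.  -6. -46.] [ 99 165 224]
280 180 [206.  -6. -11.] [ 90 151 212]
280 210 [207.  -7.  27.] [ 93 156 216]
220 180 [215. -80.  -9.] [168 170  25]
340 180 [216.  67.  -9.] [167 171  21]
200 230 [ 199. -104.   50.] [64 62 61]
370 230 [215. 109.  56.] [168 171  24]
```

View pics/w11.png

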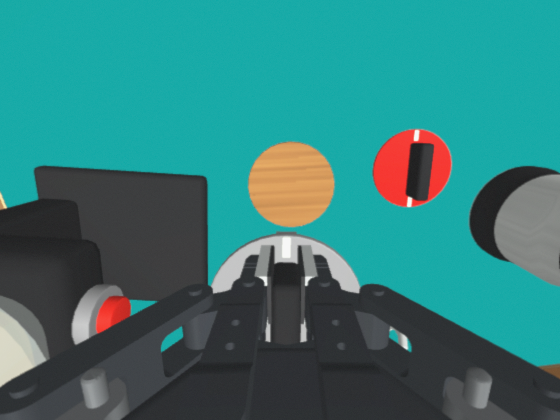

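Run:
```python
from h import *
d=np.load('w11.npz');w=d['w'];T=d['T'];t=(w-T[:3,3])@T[:3,:3]*1000
for (u,v) in [(287,238),(287,247),(260,242),(315,242),(235,258),(340,258),(222,280),(350,280),(287,275),(287,310),(262,262),(400,330)]: print(u,v,t[v,u].round(1),d['px'][v,u])
m=(d['px'].min(-1)>120)&(np.ptp(d['px'].astype(int),-1)<40)&(t[...,0]<40)&(abs(t[...,1])<55)&(t[...,2]>-60)&(t[...,2]<60)
P=t[m];A=np.c_[P[:,1:],np.ones(len(P))];from scipy.optimize import least_squares
f=least_squares(lambda a:A@a-P[:,0],[0,0,7],loss='soft_l1',f_scale=1.);print(len(P),f.x,np.median(abs(f.fun)))
```

```text
287 238 [  6.6   0.6 -11.6] [246 247 247]
287 247 [ 5.6  0.6 -6.9] [247 247 247]
260 242 [  6.4 -13.8  -9.5] [198 199 199]
315 242 [ 8.1 15.7 -8.8] [201 201 200]
235 258 [  6.2 -27.5  -0.3] [198 198 197]
340 258 [ 6.6 29.4 -0.1] [201 201 200]
222 280 [  6.  -35.2  12.7] [198 197 197]
350 280 [ 5.5 35.3 12.6] [194 195 193]
287 275 [-13.9   0.5  -0.6] [36 36 35]
287 310 [-25.8   0.4  10.3] [62 61 60]
262 262 [-21.8 -10.5 -11.1] [143 144 141]
400 330 [-63.3  34.5  -8.1] [53 51 47]
4635 [0.00744643 0.04512818 4.83012385] 2.5113553191108755
```

The disc sits level in the hand but its centre is about 32 mm ahead in tool z, so only the bar's near end is pinched. It needs a regrip: set it back on the coaster, shifted, and look again.

```bash
python3 -m jog '[[1,2,0,-1.2,0],[1,3,0,-1.2,0],[1,3.5,0,-0.7,0],[1,3.5,0,0,0],[1,3,0,0,0],[1,1.5,0,0,0],[1,0.7,0,0,0],[1,0.15,0,0,0]]' 100
python3 -c "
from h import *
st();px,w,T=wrist('w12');t=(w-T[:3,3])@T[:3,:3]*1000
for (u,v) in [(287,238),(260,242),(315,242),(222,280),(350,280)]: print(u,v,t[v,u].round(1),w[v,u].round(3),px[v,u])"
```

```text
time: 19.92
ee_pos: [0.4598, -0.3526, 0.0431]
ee_rot: [[0.0, 0.149, 0.989], [-0.0, 0.989, -0.149], [-1.0, -0.0, 0.0]]
contact_force: [0.2, 0.3, -2.0]
opening: 0.143
t 19.93 p [ 459.8 -352.6   43.1] yaw 81.42 xax [ 0. -0. -1.] op 0.143 F [ 0.2  0.3 -2. ] M [-0.01 -0.01 -0.02]
287 238 [  7.1   0.6 -11.5] [ 0.449 -0.35   0.036] [244 246 246]
260 242 [  7.1 -13.8  -9.2] [ 0.449 -0.365  0.036] [181 182 181]
315 242 [ 7.  15.6 -9.2] [ 0.453 -0.336  0.036] [184 183 183]
222 280 [  5.1 -35.   12.2] [ 0.467 -0.389  0.038] [181 181 180]
350 280 [ 5.7 35.3 12.7] [ 0.478 -0.32   0.037] [178 178 177]
```

```bash
python3 -m jog '[[1,0.2,0,0,0],[0.6,0,0,0,0],[0.3,0,0,0,0],[0.3,-2.5,0,0,0],[0.3,-4,0,0,0],[0.3,-4,0,0,0],[0.3,-2,0,0,0],[0.3,0,0,0,0]]' 100
python3 - <<'E'
from h import *
st();px,w,T=wrist('w13');z=w[...,2];t=(w-T[:3,3])@T[:3,:3]*1000
k=(z>.060)&(z<.072)&(np.hypot(w[...,0]-.493,w[...,1]+.357)<.07);r=rect(w[k]);print('bar',k.sum(),r)
k=(abs(z-.034)<.004)&(np.hypot(w[...,0]-.493,w[...,1]+.357)<.07);print('disc',k.sum(),cv2.minEnclosingCircle((w[k][:,:2]*1000).astype(np.float32)),t[k].min(0),t[k].max(0))
E
```

```text
time: 20.98
ee_pos: [0.4608, -0.3534, 0.1685]
ee_rot: [[0.004, 0.149, 0.989], [-0.003, 0.989, -0.149], [-1.0, -0.003, 0.005]]
contact_force: [-0.6, -0.1, -0.7]
opening: 0.702
t 20.98 p [ 460.8 -353.4  168.5] yaw 81.42 xax [ 0.004 -0.003 -1.   ] op 0.702 F [-0.6 -0.1 -0.7] M [ 0.01  0.01 -0.05]
bar 967 ((491.0600280761719, -358.3189392089844), (13.952147483825684, 59.98383331298828), 80.16483306884766)
disc 4692 ((491.33233642578125, -358.2112121582031), 44.092994689941406) [130.66202552 -43.73908135 -13.81475306] [138.36692853  43.61017322  73.84313388]
```

View pics/w13.png

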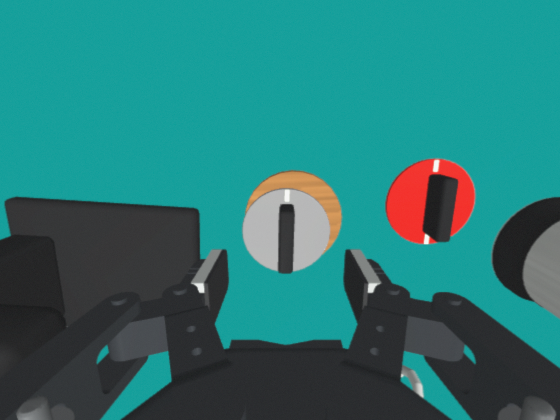

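The lid is back on the coaster at (491,-358), centred at pixel (286,230). Regrip on its centre, and look before lifting.

Run:
```python
from h import *
plan([.4912,-.3581,.041],80.3,8,0.3)
```

```text
[[0.3,1.57,-0.01,0.39,0.002],[0.3,1.57,0,0.4,0.002],[0.3,1.58,-0.01,0.39,0.002],[0.3,1.57,0,0.39,0.002],[0.3,1.57,-0.01,0.4,0.002],[0.3,1.57,0,0.39,0.002],[0.3,1.57,0,0.4,0.002],[0.3,1.58,0,0.39,0.002]]
```

```bash
python3 -m jog '[[0.3,1.5,0,0.8,0.005],[0.3,1.5,0,0.8,0.005],[0.3,1.5,0,0.8,0.005],[0.3,1.5,0,0.75,0.005],[0.3,2,0,0,0],[0.3,2,0,0,0],[0.3,1.6,0,0,0],[0.3,1,0,0,0]]' 100
cat >> h.py <<'E'
def disc(name):
    from scipy.optimize import least_squares
    st();px,w,T=wrist(name);t=(w-T[:3,3])@T[:3,:3]*1000
    m=(abs(t[...,0]-7)<4)&(px.min(-1)>110)&(np.ptp(px.astype(int),-1)<30)&(abs(t[...,1])<60)&(abs(t[...,2])<90)
    P=t[m]; print('disc',len(P),P.min(0).round(1),P.max(0).round(1))
    h=cv2.convexHull(P[:,1:].astype(np.float32))[:,0]
    if len(h)>5: h=h[h[:,1]<np.median(h[:,1])+5];print('c(y,z)',least_squares(lambda a:np.hypot(h[:,0]-a[0],h[:,1]-a[1])-44,[0,0],loss='soft_l1').x)
E
python3 -c "
from h import *
disc('w14')"
python3 -m jog '[[0.5,0,0,0,0],[0.7,0,0,0,0],[0.85,0,0,0,0],[1,0,0,0,0],[1,0,0,0,0],[1,0,0,0,0]]' 100
python3 -c "
from h import *
disc('w15')"
```

```text
time: 22.02
ee_pos: [0.4903, -0.357, 0.0385]
ee_rot: [[-0.001, 0.169, 0.986], [0.001, 0.986, -0.169], [-1.0, 0.001, -0.001]]
contact_force: [-0.6, 0.5, 0.2]
opening: 0.705
t 22.02 p [ 490.3 -357.    38.5] yaw 80.27 xax [-0.001  0.001 -1.   ] op 0.705 F [-0.6  0.5  0.2] M [ 0.03 -0.    0.03]
disc 13376 [  3.4 -44.7 -42.8] [ 9.2 42.2 43.8]
c(y,z) [-1.15306977  1.33179502]
time: 22.82
ee_pos: [0.4902, -0.357, 0.0395]
ee_rot: [[-0.001, 0.169, 0.986], [0.001, 0.986, -0.169], [-1.0, 0.001, -0.001]]
contact_force: [-0.4, -0.8, -1.8]
opening: 0.143
t 22.82 p [ 490.2 -357.    39.5] yaw 80.27 xax [-0.001  0.001 -1.   ] op 0.143 F [-0.4 -0.8 -1.8] M [ 0.03 -0.02 -0.01]
disc 3342 [  3.  -43.  -29.5] [ 8.2 42.6  2.9]
c(y,z) [ 0.11379157 -1.91037491]
```

```bash
cat >> h.py <<'E'
def edge(t,px):
    # front edge of disc along columns either side of the fingers: fit circle r=44
    from scipy.optimize import least_squares
    m=(abs(t[...,0]-7)<5)&(abs(t[...,1])<50)&(abs(t[...,2])<100)
    pts=[]
    for u in range(200,375,3):
        v=np.where(m[:,u])[0]
        if len(v)>4: pts.append(t[v[0],u,1:])
    pts=np.array(pts);f=least_squares(lambda a:np.hypot(pts[:,0]-a[0],pts[:,1]-a[1])-44,[0,pts[:,1].min()+44],loss='soft_l1')
    print('edge c',f.x.round(1),'res',np.median(abs(f.fun)).round(2),'minz',pts[:,1].min().round(1),len(pts))
E
python3 - <<'E'
from h import *
for n in('w11','w12','w14','w15'):
    d=np.load(n+'.npz');T=d['T'];edge((d['w']-T[:3,3])@T[:3,:3]*1000,d['px'])
st();px,w,T=wrist('w16');edge((w-T[:3,3])@T[:3,:3]*1000,px)
E
```

```text
edge c [-0.6 31.2] res 0.13 minz -13.2 49
edge c [-0.6 31.2] res 0.1 minz -12.7 49
edge c [-1.3  1.3] res 0.1 minz -42.9 54
edge c [2.1 7.6] res 4.76 minz -35.4 43
t 22.88 p [ 490.3 -357.1   39.5] yaw 80.27 xax [-0.001  0.001 -1.   ] op 0.140 F [-0.2 -0.4 -2. ] M [-0.04  0.02  0.04]
edge c [-0.8  7.5] res 5.0 minz -33.4 44
```

Run:
```python
from h import *
d=np.load('w16.npz');T=d['T'];t=(d['w']-T[:3,3])@T[:3,:3]*1000;px=d['px'].astype(int)
m=(np.ptp(px,-1)<30)&(px.min(-1)>110)&(abs(t[...,1])<50)&(t[...,0]>-20)&(t[...,0]<45)&(t[...,2]<20)&(t[...,2]>-80)
P=t[m];print(len(P))
for a in range(-60,20,6):
    q=P[(P[:,2]>=a)&(P[:,2]<a+6)]
    if len(q): print(a,len(q),'x',np.percentile(q[:,0],[5,50,95]).round(1),'y',q[:,1].min().round(),q[:,1].max().round())
for v in range(150,300,10): print(v,[tuple(t[v,u].round().astype(int)) if np.isfinite(t[v,u]).all() else None for u in (230,250,287,320,345)],px[v,250])
```

```text
17809
-60 1662 x [-4.9 -3.8 -2.7] y -38.0 37.0
-54 1635 x [-3.8 -2.6 -1.4] y -41.0 40.0
-48 1679 x [-2.6 -1.5 -0.4] y -42.0 42.0
-42 1634 x [-1.4 -0.4  0.8] y -44.0 43.0
-36 1570 x [-0.4  0.7  1.8] y -44.0 43.0
-30 1463 x [0.8 1.8 3. ] y -44.0 43.0
-24 1338 x [2.  3.  4.1] y -42.0 42.0
-18 1170 x [3.  4.  5.1] y -41.0 40.0
-12 1258 x [-17.    4.9   6.1] y -38.0 37.0
-6 498 x [5.3 6.3 7.3] y -33.0 33.0
0 56 x [6.4 7.2 8.2] y -45.0 26.0
6 2 x [30.3 30.6 30.9] y -43.0 -42.0
12 1 x [30. 30. 30.] y -41.0 -41.0
150 [(np.int64(-5), np.int64(-25), np.int64(-58)), (np.int64(-4), np.int64(-16), np.int64(-58)), (np.int64(-21), np.int64(0), np.int64(-59)), (np.int64(-4), np.int64(16), np.int64(-58)), (np.int64(-4), np.int64(27), np.int64(-58))] [174 174 173]
160 [(np.int64(-3), np.int64(-26), np.int64(-54)), (np.int64(-4), np.int64(-16), np.int64(-54)), (np.int64(-33), np.int64(0), np.int64(-56)), (np.int64(-2), np.int64(16), np.int64(-53)), (np.int64(-3), np.int64(27), np.int64(-54))] [174 176 174]
170 [(np.int64(-1), np.int64(-26), np.int64(-49)), (np.int64(-2), np.int64(-17), np.int64(-49)), 
[... 2352 characters left out ...]
t64(-36), np.int64(19)), (np.int64(-21), np.int64(-16), np.int64(-7)), (np.int64(-28), np.int64(0), np.int64(-10)), (np.int64(-21), np.int64(15), np.int64(-7)), (np.int64(30), np.int64(38), np.int64(19))] [47 45 41]
280 [(np.int64(41), np.int64(-38), np.int64(32)), (np.int64(-42), np.int64(-13), np.int64(-13)), (np.int64(-26), np.int64(0), np.int64(-5)), (np.int64(-42), np.int64(12), np.int64(-14)), (np.int64(31), np.int64(38), np.int64(26))] [47 46 42]
290 [(np.int64(-45), np.int64(-20), np.int64(-11)), (np.int64(-46), np.int64(-13), np.int64(-12)), (np.int64(-24), np.int64(0), np.int64(1)), (np.int64(-46), np.int64(12), np.int64(-11)), (np.int64(31), np.int64(39), np.int64(33))] [48 47 43]
```

Squeezing shoves the lid along its bar: it now sits about 34 mm toward -z, tilted. 100 N is too much or too fast. I'll put it back on the coaster and regrip slowly at low force.

```bash
python3 -m jog '[[1,-1,0,0,0],[1,-0.5,0,1,0],[1,0,0,1,0],[1,0,0,1,0],[1,0.5,0,0,0],[1,0.5,0,0,0],[1,0,0,0,0]]' 40
python3 -c "
from h import *
st()"
python3 -m jog '[[0.8,0,0,0,0],[0.6,0,0,0,0],[0.3,0,0,0,0],[0.3,-3,0,0,0],[0.3,-4,0,0,0],[0.3,-3,0,-3,0],[0.3,0,0,0,0]]' 25
python3 - <<'E'
from h import *
st();px,w,T=wrist('w17');z=w[...,2];t=(w-T[:3,3])@T[:3,:3]*1000
k=(z>.060)&(z<.072)&(np.hypot(w[...,0]-.493,w[...,1]+.357)<.07);r=rect(w[k]);print('bar',k.sum(),r)
k=(abs(z-.034)<.005)&(np.hypot(w[...,0]-.493,w[...,1]+.357)<.07);print('disc',k.sum(),cv2.minEnclosingCircle((w[k][:,:2]*1000).astype(np.float32)))
# width profile of bar, and side profile
b=(z>.045)&(z<.075)&(np.hypot(w[...,0]-.493,w[...,1]+.357)<.05)
P=w[b]*1000;a=np.radians(r[2]-90);c=np.array(r[0]);u=(P[:,:2]-c)@[np.cos(a),np.sin(a)];v=(P[:,:2]-c)@[-np.sin(a),np.cos(a)]
for s in range(-32,33,8):
    q=(u>=s)&(u<s+8)
    if q.sum()>3: print(s,q.sum(),'w',v[q].min().round(1),v[q].max().round(1),'z',np.percentile(P[q,2],[5,50,95]).round(1))
E
```

```text
time: 23.8
ee_pos: [0.5192, -0.3618, 0.0438]
ee_rot: [[-0.002, 0.169, 0.986], [0.001, 0.986, -0.169], [-1.0, 0.001, -0.002]]
contact_force: [-0.2, -0.6, -2.5]
opening: 0.138
t 23.80 p [ 519.2 -361.8   43.8] yaw 80.26 xax [-0.002  0.001 -1.   ] op 0.138 F [-0.2 -0.6 -2.5] M [ 0.05 -0.07  0.02]
time: 24.68
ee_pos: [0.4909, -0.3584, 0.1487]
ee_rot: [[0.005, 0.17, 0.985], [-0.004, 0.985, -0.17], [-1.0, -0.003, 0.005]]
contact_force: [0.3, 0.0, 0.5]
opening: 0.699
t 24.68 p [ 490.9 -358.4  148.7] yaw 80.21 xax [ 0.005 -0.004 -1.   ] op 0.699 F [0.3 0.  0.5] M [-0.01 -0.03  0.01]
bar 1245 ((483.53533935546875, -355.2498474121094), (14.006223678588867, 60.04290771484375), 81.16606903076172)
disc 5976 ((483.61480712890625, -355.19775390625), 44.02556610107422)
-32 183 w -6.8 6.7 z [47.6 64.  65.5]
-24 179 w -6.9 6.4 z [62.6 64.7 66. ]
-16 174 w -7.0 6.4 z [63.2 64.7 65.9]
-8 169 w -6.5 6.3 z [63.2 64.6 66. ]
0 164 w -6.7 6.2 z [63.2 64.6 65.9]
8 166 w -6.9 7.0 z [62.6 64.8 65.7]
16 165 w -7.0 7.0 z [62.  64.6 65.7]
24 87 w -6.3 6.9 z [62.7 64.7 65.7]
```

The lid is upright on the coaster at (483.6,-355.2), bar yaw -8.8°. Regrip slowly at 25 N.

```bash
python3 -m jog '[[0.4,2.2,0.2,-0.7,-0.015],[0.4,2.2,0,0,0],[0.4,2.2,0,0,0],[0.4,2.2,0,0,0],[0.4,1.8,0,0,0],[0.7,0,0,0,0],[0.75,0,0,0,0],[0.75,0,0,0,0]]' 25
python3 - <<'E'
from h import *
disc('w18');d=np.load('w18.npz');T=d['T'];edge((d['w']-T[:3,3])@T[:3,:3]*1000,d['px'])
w=d['w'];z=w[...,2];k=(z>.060)&(z<.072)&(np.hypot(w[...,0]-.483,w[...,1]+.355)<.05)&(d['px'].max(-1)<60);print(rect(w[k]))
E
```

```text
time: 25.72
ee_pos: [0.4846, -0.3543, 0.0396]
ee_rot: [[0.001, 0.154, 0.988], [-0.0, 0.988, -0.154], [-1.0, -0.0, 0.001]]
contact_force: [0.1, -0.5, -0.5]
opening: 0.252
t 25.73 p [ 484.6 -354.3   39.6] yaw 81.14 xax [ 0.001 -0.    -1.   ] op 0.252 F [ 0.1 -0.5 -0.5] M [ 0.05 -0.02  0.02]
disc 10403 [  3.3 -44.6 -44.7] [10.  42.7 40.9]
c(y,z) [-1.02366845 -0.62260586]
edge c [-1.2 -0.7] res 0.06 minz -44.8 53
((482.7295837402344, -355.3740234375), (42.47213363647461, 53.59739303588867), 45.78675842285156)
```

```bash
python3 -m jog '[[0.78,-0.2,-0.1,-0.05,0],[0.8,0,0,0,0],[0.83,0,0,0,0],[0.86,0,0,0,0],[0.88,0,0,0,0]]' 25
python3 -c "
from h import *
disc('w19');d=np.load('w19.npz');T=d['T'];edge((d['w']-T[:3,3])@T[:3,:3]*1000,d['px'])"
python3 -m jog '[[0.9,0,0,0,0],[0.94,0,0,0,0],[1,0,0,0,0]]' 25
python3 -c "
from h import *
disc('w20');d=np.load('w20.npz');T=d['T'];edge((d['w']-T[:3,3])@T[:3,:3]*1000,d['px'])"
```

```text
time: 26.4
ee_pos: [0.4836, -0.3553, 0.0413]
ee_rot: [[0.0, 0.154, 0.988], [-0.0, 0.988, -0.154], [-1.0, -0.0, 0.0]]
contact_force: [-0.9, -0.1, 1.7]
opening: 0.162
t 26.40 p [ 483.6 -355.3   41.3] yaw 81.13 xax [ 0. -0. -1.] op 0.162 F [-0.9 -0.1  1.7] M [-0.04  0.03 -0.02]
disc 9976 [  4.7 -43.7 -43.8] [10.9 43.1 41.8]
c(y,z) [-0.07834894  0.29341077]
edge c [-0.1  0.3] res 0.09 minz -43.8 54
time: 26.82
ee_pos: [0.4836, -0.3553, 0.0413]
ee_rot: [[0.0, 0.154, 0.988], [-0.0, 0.988, -0.154], [-1.0, -0.0, 0.0]]
contact_force: [-0.6, -0.2, 4.2]
opening: 0.162
t 26.82 p [ 483.6 -355.3   41.3] yaw 81.13 xax [ 0. -0. -1.] op 0.162 F [-0.6 -0.2  4.2] M [-0.01  0.08  0.  ]
disc 9983 [  4.1 -43.8 -43.8] [10.7 43.2 42. ]
c(y,z) [-0.0362677   0.31999097]
edge c [-0.2  0.3] res 0.09 minz -43.8 54
```

Centred at 25 N (offset 0.3 mm). Lift gently and check.

```bash
python3 -m jog '[[1,-0.5,0,0,0],[1,-1,0,0,0],[1,-1,0,0,0],[1,0,0,0,0]]' 30
python3 -c "
from h import *
disc('w21');d=np.load('w21.npz');T=d['T'];edge((d['w']-T[:3,3])@T[:3,:3]*1000,d['px'])"
python3 -m jog '[[1,-2.5,0,0,0],[1,-3,0,0,0],[1,-3.5,0,0,0],[1,-3,0,0,0],[1,-2,0,0,0],[1,-1,0,0,0],[1,0,0,0,0]]' 40
python3 -c "
from h import *
disc('w22');d=np.load('w22.npz');T=d['T'];edge((d['w']-T[:3,3])@T[:3,:3]*1000,d['px']);plan([.5662,-.0728,.205],128.1,10,1)"
```

```text
time: 27.38
ee_pos: [0.4843, -0.3557, 0.0674]
ee_rot: [[0.002, 0.154, 0.988], [-0.002, 0.988, -0.154], [-1.0, -0.001, 0.002]]
contact_force: [0.0, -0.5, -2.0]
opening: 0.162
t 27.38 p [ 484.3 -355.7   67.4] yaw 81.13 xax [ 0.002 -0.002 -1.   ] op 0.162 F [ 0.  -0.5 -2. ] M [ 0.01 -0.01  0.04]
disc 10017 [  4.6 -43.4 -43.9] [10.9 43.2 42.2]
c(y,z) [-0.02708806  0.3623858 ]
edge c [-0.2  0.3] res 0.08 minz -43.9 54
time: 28.3
ee_pos: [0.4836, -0.3552, 0.2161]
ee_rot: [[0.0, 0.154, 0.988], [-0.0, 0.988, -0.154], [-1.0, -0.0, 0.001]]
contact_force: [0.3, -0.5, -1.5]
opening: 0.157
t 28.30 p [ 483.6 -355.2  216.1] yaw 81.13 xax [ 0. -0. -1.] op 0.157 F [ 0.3 -0.5 -1.5] M [ 0.02 -0.    0.01]
disc 10036 [  3.6 -43.5 -43.8] [10.9 43.2 43. ]
c(y,z) [-0.0804975   0.30899196]
edge c [-0.2  0.4] res 0.08 minz -43.8 54
[[1,0.1,2.92,0.39,-0.082],[1,0.11,2.87,0.62,-0.082],[1,0.1,2.81,0.85,-0.082],[1,0.1,2.74,1.09,-0.082],[1,0.11,2.63,1.3,-0.082],[1,0.1,2.52,1.52,-0.082],[1,0.11,2.39,1.72,-0.082],[1,0.1,2.24,1.9,-0.082]]
[[1,0.1,2.07,2.09,-0.082],[1,0.11,1.9,2.24,-0.082]]
```

The lid stays centred. Carry it to the mouth with the bar turning to the white marks.

```bash
python3 -m jog '[[1,0.1,2.92,0.39,-0.082],[1,0.11,2.87,0.62,-0.082],[1,0.1,2.81,0.85,-0.082],[1,0.1,2.74,1.09,-0.082],[1,0.11,2.63,1.3,-0.082],[1,0.1,2.52,1.52,-0.082],[1,0.11,2.39,1.72,-0.082],[1,0.1,2.24,1.9,-0.082]]' 40
python3 -m jog '[[1,0.1,2.07,2.09,-0.082],[1,0.11,1.9,2.24,-0.082],[1,0,0,0,0],[1,0,0,0,0]]' 40
python3 - <<'E'
from h import *
from scipy.optimize import least_squares
disc('w23');d=np.load('w23.npz');T=d['T'];w=d['w'];px=d['px'];edge((w-T[:3,3])@T[:3,:3]*1000,px)
z=w[...,2];m=(abs(z-.14)<.003)&(np.hypot(w[...,0]-.566,w[...,1]+.073)<.056)
e=m&(cv2.erode(m.astype(np.uint8),np.ones((3,3)))==0);P=w[e][:,:2]*1000
r=np.hypot(*(P-[566,-73]).T);Q=P[r>47];print(len(P),len(Q))
if len(Q)>20: print(least_squares(lambda a:np.hypot(Q[:,0]-a[0],Q[:,1]-a[1])-50,[566,-73],loss='soft_l1',f_scale=.5).x)
hsv=cv2.cvtColor(px,cv2.COLOR_BGR2HSV)
for k,mm in(('white',m&(hsv[...,1]<40)&(hsv[...,2]>200)),('green',m&(hsv[...,0]>45)&(hsv[...,0]<80)&(hsv[...,1]>110))):
    q=w[mm][:,:2]*1000-[566.2,-72.8];a=np.degrees(np.arctan2(q[:,1],q[:,0]));print(k,len(a),np.histogram(a,np.arange(-180,181,20))[0])
    if k=='white':print(np.median(a[abs(a+142)<12]))
E
```

```text
time: 29.35
ee_pos: [0.5492, -0.1283, 0.206]
ee_rot: [[-0.003, -0.483, 0.876], [0.001, 0.876, 0.483], [-1.0, 0.002, -0.002]]
contact_force: [-0.1, 0.3, -2.2]
opening: 0.154
time: 29.85
ee_pos: [0.5658, -0.0732, 0.2045]
ee_rot: [[-0.002, -0.617, 0.787], [-0.0, 0.787, 0.617], [-1.0, 0.001, -0.002]]
contact_force: [1.0, 0.1, -1.3]
opening: 0.155
t 29.85 p [565.8 -73.2 204.5] yaw 128.10 xax [-0.002 -0.    -1.   ] op 0.155 F [ 1.   0.1 -1.3] M [ 0.01  0.02 -0.04]
disc 10010 [  5.3 -43.8 -43.9] [11.  43.5 41.7]
c(y,z) [-0.44106147  0.13818562]
edge c [-0.5  0.2] res 0.09 minz -44.0 54
502 291
[566.12043203 -72.50811902]
white 624 [167 117 101 140  29   0   0   0   0   0   0   0   0   0   0   0   0  70]
-142.2166160842953
green 227 [ 97   0   0   0   0   0   0   0   0   0   0   0   0   0   0   0   0 130]
```

Lid and mouth are aligned to within 0.8 mm, and the angle matches the white mark (-142.2°). Lowering.

```bash
python3 -m jog '[[1,1,0.05,0.04,0],[1,1,0,0,0],[1,0.8,0,0,0],[1,0.6,0,0,0],[1,0.5,0,0,0],[1,0.4,0,0,0],[1,0.3,0,0,0],[1,0,0,0,0]]' 40
python3 -c "
from h import *
st()"
```

```text
time: 30.9
ee_pos: [0.5664, -0.0724, 0.1595]
ee_rot: [[-0.0, -0.617, 0.787], [0.0, 0.787, 0.617], [-1.0, 0.0, -0.0]]
contact_force: [0.8, -0.4, -1.5]
opening: 0.157
t 30.90 p [566.4 -72.4 159.5] yaw 128.12 xax [-0.  0. -1.] op 0.157 F [ 0.8 -0.4 -1.5] M [ 0.03 -0.09  0.01]
```

Lugs are past the collar with no force. About 6 mm left.

```bash
python3 -m jog '[[1,0.3,0,0,0],[1,0.25,0,0,0],[1,0.15,0,0,0],[1,0,0,0,0],[1,0,0,0,0]]' 40
python3 - <<'E'
from h import *
disc('w24');d=np.load('w24.npz');T=d['T'];w=d['w'];edge((w-T[:3,3])@T[:3,:3]*1000,d['px'])
px=d['px'].astype(int);m=(np.hypot(w[...,0]-.566,w[...,1]+.0727)<.043)&(px.min(-1)>110)&(np.ptp(px,-1)<30)&(abs(w[...,2]-.147)<.02);P=w[m]
print(len(P),np.median(P[:,2]),np.linalg.lstsq(np.c_[P[:,:2]-P[:,:2].mean(0),np.ones(len(P))],P[:,2],rcond=None)[0])
E
```

```text
time: 31.52
ee_pos: [0.5665, -0.0724, 0.1533]
ee_rot: [[0.001, -0.617, 0.787], [-0.0, 0.787, 0.617], [-1.0, -0.0, 0.0]]
contact_force: [-2.5, 0.4, 4.5]
opening: 0.154
t 31.52 p [566.5 -72.4 153.3] yaw 128.12 xax [ 0.001 -0.    -1.   ] op 0.154 F [-2.5  0.4  4.5] M [ 0.09  0.55 -0.01]
disc 10070 [  5.7 -43.9 -44. ] [11.  43.4 42. ]
c(y,z) [-0.4217727   0.02314116]
edge c [-0.4  0.1] res 0.09 minz -44.0 53
9818 0.14500789708686057 [0.0025804  0.00247399 0.14514251]
```

Seated flat: disc top 0.145, tilt under 0.003. Now twist clockwise.

```bash
python3 -m jog '[[1,0,0,0,0.06],[1,0,0,0,0.09],[1,0,0,0,0.09],[1,0,0,0,0.09],[1,0,0,0,0.09],[1,0,0,0,0.09],[1,0,0,0,0.08],[1,0,0,0,0]]' 40
python3 -c "
from h import *
disc('w25')"
```

```text
time: 32.58
ee_pos: [0.5671, -0.0725, 0.1533]
ee_rot: [[0.002, -0.076, 0.997], [-0.0, 0.997, 0.076], [-1.0, -0.0, 0.002]]
contact_force: [-0.3, 0.3, 6.0]
opening: 0.159
t 32.58 p [567.1 -72.5 153.3] yaw 94.36 xax [ 0.002 -0.    -1.   ] op 0.159 F [-0.3  0.3  6. ] M [-0.05  0.27  0.04]
disc 10108 [  4.1 -43.9 -43.9] [11.  43.7 42.1]
c(y,z) [-0.22932198  0.16248889]
```

```bash
python3 -m jog '[[1,0,0,0,0.06],[1,0,0,0,0.05],[1,0,0,0,0],[1,0,0,0,0],[1,0,0,0,0]]' 40
python3 - <<'E'
from h import *
disc('w26');d=np.load('w26.npz');T=d['T'];w=d['w'];px=d['px'];z=w[...,2]
c=np.array([566.3,-72.6]);q=w[...,:2]*1000-c;r=np.hypot(q[...,0],q[...,1]);a=np.degrees(np.arctan2(q[...,1],q[...,0]))
hsv=cv2.cvtColor(px,cv2.COLOR_BGR2HSV)
wh=(hsv[...,1]<25)&(hsv[...,2]>225)&(abs(z-.146)<.006)&(r>31)&(r<44);print('pointer',wh.sum(),np.median(a[wh]%360),np.percentile(a[wh]%360,[10,90]))
for k,(lo,hi) in {'green':(45,80)}.items():
    g=(hsv[...,0]>lo)&(hsv[...,0]<hi)&(hsv[...,1]>110)&(abs(z-.14)<.004)&(r>42)&(r<53);b=a[g]%360;b=b[abs(b-178)<20];print(k,len(b),np.median(b),np.percentile(b,[3,97]))
cv2.imwrite('pics/w26c.png',cv2.resize(px[100:380,120:493],(800,600)))
g=get_image('top');w=cloud(g);hsv=cv2.cvtColor(g['pixels'],cv2.COLOR_BGR2HSV)
o=(hsv[...,0]>5)&(hsv[...,0]<18)&(hsv[...,1]>170)&(abs(w[...,1]-.047)<.02)&(abs(w[...,0]-.57)<.05)&(w[...,2]>.1);print('plate',o.sum(),np.nanmax(w[o],0) if o.any() else '')
E
```

```text
time: 33.25
ee_pos: [0.5671, -0.0726, 0.1533]
ee_rot: [[0.002, 0.033, 0.999], [-0.001, 0.999, -0.033], [-1.0, -0.0, 0.002]]
contact_force: [-0.9, -0.7, 5.4]
opening: 0.153
t 33.25 p [567.1 -72.6 153.3] yaw 88.09 xax [ 0.002 -0.001 -1.   ] op 0.153 F [-0.9 -0.7  5.4] M [-0.05  0.29  0.13]
disc 10095 [  5.  -44.  -43.8] [11.  43.9 42.1]
c(y,z) [-0.25720378  0.17391365]
pointer 171 178.0370467712242 [175.77387905 180.96517121]
green 451 178.61124627595177 [168.04501728 188.81116335]
plate 67 [0.60525765 0.05029902 0.14501155]
```

View pics/w26c.png

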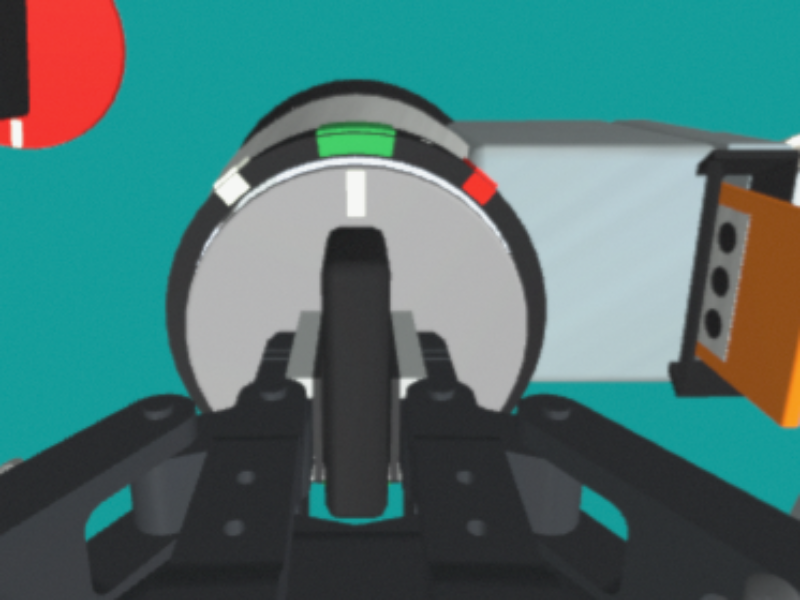

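The pointer at (355,193) sits mid-green (178.0° vs 178.6°), the lid is seated and centred in the grip, and the plate stands home in the guide at (755,300). Handing in.

```bash
python3 -c "
from h import *
st();print(hand_in())"
```

```text
t 33.35 p [567.1 -72.6 153.3] yaw 88.10 xax [ 0.002 -0.001 -1.   ] op 0.157 F [-0.9 -0.3  5.5] M [-0.11  0.26  0.12]
the job is handed in; nothing more can be done
None
```

I handed the job in at 33.4 s, with the coarse sieve plate in the mill's guide and the lid held at the green mark at about 40 N. The hand-in gives no verdict, so what follows is from my own measurements.

**Last checks**
- **Plate:** after release its top edge was at z = 0.1405 m, its yaw matched the mill's, and the gripper was clear of it. It was still standing in the guide in the last wrist picture.
- **Lid:** before the twist its disc top was at 0.145 m (nominal 0.146 m) and it was level within 0.004 rad. After the twist its pointer was at 178.0°, with the green mark's middle at 178.6°, and it was centred on the mill's axis within about 1 mm.

**What went wrong on the way**
- **Fingertips:** they end about 0–2 mm ahead of the TCP, not the stated 25 mm. The first try at the plate closed just above it, and a deeper grasp fixed that.
- **Lid grip:** at 100 N the lid slid about 30 mm along its bar, twice. I put it back on the coaster each time, then regripped it slowly at 25 N, and it stayed centred. I don't know why it slid.

**Not checked**
- **Switch ring:** its value can't be read, so I inferred it from the lid's angle.
- **Other objects:** I didn't measure the fine plate, mug, bowl and canister again at the end. I saw no sign of contact with any of them.

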